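# Load the collet magazine, line up the quarter-turn stud and hold the cowl cover on

## Robot

A 6-joint arm with a two-finger parallel gripper is mounted at the origin on the work surface. World frame = base frame: x ahead of the robot, y to its left, z up, the work surface at z = 0. Lengths are in mm, angles in rad, forces in N, time in s.
With the tool pointing down it reaches from about 325 to 900 mm from the base axis. Payload 6.1 kg.
Tool frame: the origin (TCP) lies between the finger pads; the fingertips stand 11 mm ahead of it and the grasp point (between the pads) lies 8 mm behind it (robot.tcp_to_tips is the distance from the TCP to the fingertips, in mm); z points along the fingers, y is the direction in which the jaws open and shut (so a half turn about z gives the same grasp; the last joint's range is limited). The gripper opens to 87 mm and grips with 3 to 60 N. Pads are 19 mm wide; open, the fingers measure 117 mm over their backs; the gripper's body (75 mm by 190 mm) begins 51 mm behind the grasp point.
Start: joints at [0.987, 0.22, 1.526, -0, 1.395, -0.126], TCP at [276.232, 560.635, 233.538] pointing down, gripper open.
Joint ranges: [-2.98, 2.98], [-0.91, 2.08], [0.09, 2.57], [-1.24, 4.39], [0.2, 2.65], [-2.68, 2.68]. Speed limits (rad/s): [2.57, 2.57, 3.01, 3.14, 3.14, 3.14].

## Interface

Orientations are given as a rotation vector (axis times angle).
In Python, from bench import robot gives the robot as it stands.
- The arm moves only by the tool apply_moves, never from a script. Its argument "increments" is a list of rows, each an object with "dp": the shift along the tool's x, y, z in m, a list of three; "rotation": the turn, a rotation vector about the tool's x, y, z in degrees, a list of three. In form: [{"dp": [x, y, z], "rotation": [wx, wy, wz]}, ...]. A call has 1 to 10 rows; each row is the pose to reach, as a shift and turn from the pose measured when the call began, along the tool's axes at that moment; what a row does not reach only later rows make up. A row lasts 1/10 s, in which the tool goes at most 50 mm and 8.59 degrees, less where a joint would pass 70% of its speed; a pose out of reach is approached as far as the arm can. A call with a gripper value outside its range is refused whole. "grip" is the opening, from 0 (shut) to 1 (fully open), set as the call begins (left out, the last holds). The fingers move at their own pace and stop on an object; "newtons" is the grip in N (left out, the last holds). Time passes only in rows, so rows that repeat a pose let the fingers close. It gives the time, the measured TCP pose, the force and the opening at its end, in the units of the state.
- robot.get_obs(): the state, without advancing time (a new reading comes with each control period).
- robot.get_image(name): name is "scene" or "side" or "wrist"; returns a dict with "image" (480x640x3 uint8, red, green, blue), "z_map" (480x640 float32, mm along the optical axis (not along the pixel's ray), 0 where there is no reading), "fx", "fy", "cx", "cy" (pixels), "dist" ([k1, k2, p1, p2, k3] as OpenCV has them; the pictures are not rectified), "pose" (4x4, takes a point from camera to world coordinates). Camera axes: x right, y up, looking along -z (the intrinsics and any distortion apply to the point x, -y, -z); pixel columns grow to the right and rows downward; lengths in mm; the calibration is good to about 2 mm. A picture is of the moment at which its call begins.
- robot.sign_off(): hands the job in, once; it reports no verdict.
Trained networks look in a picture, given as the dict that the camera call returned (one of the last four; its "shot" number tells which), for a name from the list of things; names that differ only in an ending like _2 or _b are one class to them, and where a whole thing is asked for, a point or a joint stands for the part that bears it (a point fixed in the world has none). Each returns a list of dicts, best first, with "score" (0 to 1); they miss things now and then, are a little off and sometimes report something else, mostly with a low value. They report only what shows in the picture. A call takes as long as a camera call.
- robot.recognise(picture, target): "location" ([x, y, z] in mm, in the coordinates of the camera as it stood for that picture, good to about 4 mm: the middle of the surface that is visible of it).
- robot.outline_of(picture, target): "pixels" (480x640 bool, what is visible of it).
The state is a dict: "time_s": time; "joints": joint angles; "joint_vel": joint speeds; "joint_torque": joint torques, N m; "tcp_pos": TCP position; "tool_rot": TCP orientation; "force": force on the tool from outside, world axes, zero at the start; "torque": the same for the moment, N m; "grip_width": opening from 0.0 (shut) to 1.0 (fully open).
Only numpy, scipy, OpenCV 4.12 (cv2) and the standard library are available. Lean on these libraries where they do the work, as an engineer would, in place of code of your own. Each camera call takes 0.05 s, during which the arm holds its last target.

## Task

Load the lathe's collet magazine in pocket order: the thick collet stem-down and fully home in pocket 1 (one dot, the wide hole in the middle), then the slim collet in pocket 2 (two dots, the small hole at the end). Then turn the quarter-turn stud until its wing lies along the scribed line on the frame, lift the cowl cover by its bar handle and fit it over the stud so that the wing passes up through the cover's slot. Press the cover fully down against the frame on its sprung gasket and finish while still holding it pressed home, so that the fitter can lock it; do not let go.

Things in the scene. Friction and masses are not known exactly. Their poses are not given: they have to be found in the camera images.
- frame: The magazine frame: a grey painted block 140 (x) x 240 (y) x 45 mm high, fixed to the bench. Origin at the centre of its underside, z up. On its flat top (the deck, 45 mm above the bench) along its y axis lie: the stud at y = -70 mm, pocket 1 at y = +5 mm, pocket 2 at y = +70 mm, all at x = 0.
- deck (a point): Centre of the frame's top face (45 mm above the bench), axes as the frame's. A black rubber gasket ring, 118 x 218 mm outside, 6 mm wide, stands 6 mm above the deck round its edge.
- gasket (a joint): How far the gasket ring is pushed down, m: 0 free (6 mm proud of the deck), 0.006 flush with the deck. It is sprung: about 6 N to start moving, 10 N to bring it flush; the cover's own weight (about 3 N) does not push it down. At 0.006 the cover's rim meets the rigid deck.
- pocket1 (a point): Centre of the mouth of pocket 1, in the deck: round hole 27 mm wide, 32 mm deep, one black dot beside it. Takes the thick collet.
- pocket2 (a point): Centre of the mouth of pocket 2, in the deck: round hole 19 mm wide, 32 mm deep, two black dots beside it. Takes the slim collet.
- stud (a joint): Angle of the quarter-turn stud in rad, anticlockwise seen from above. 0: the wing lies along the frame's x axis, over the scribed black line on the deck, lined up with the cover's slot. Starts 0.8 to 1.5 rad off, so it must be turned clockwise; no stop at 0 (range -0.4 to 1.75). Light friction (about 0.05 N m) keeps it where it is left.
- stud_wing (a point): Centre of the stud's wing, on the stud's axis, 50 mm above the deck. The steel wing is an upright flat bar 30 mm long, 8 mm thick, 20 mm tall (40 to 60 mm above the deck) on an 8 mm post; this point's x axis runs along the wing and turns with it.
- collet_thick: Thick steel collet standing on the bench, 53 mm tall, about 150 g: stem 24 mm wide and 28 mm long below, head 30 mm wide and 25 mm tall above. Origin at the centre of the stem's foot, z up to the head. Home when the head's shoulder rests on the deck, the origin then 28 mm below the pocket's mouth.
- collet_slim: Slim steel collet standing on the bench, 53 mm tall, about 80 g: stem 16 mm wide and 28 mm long below, head 22 mm wide and 25 mm tall above. Origin at the centre of the stem's foot, z up to the head. Home when the head's shoulder rests on the deck, the origin then 28 mm below the pocket's mouth.
- cowl: The cowl cover: an aluminium shell open below, 120 (x) x 220 (y) x 36 mm high with 6 mm walls, about 0.3 kg (0.24 to 0.36), standing on the bench. Origin at the centre of its lower rim, z up. Fitted, its origin lies at the point deck and its axes along the frame's (same way round).
- cowl_slot (a point): Centre of the slot through the cover's 3 mm top, at y = -70 mm, 36 mm above the rim: 38 mm along the cover's x, 16 mm along its y.
- cowl_handle (a point): Centre of the cover's black bar handle, at y = +10 mm, 60 mm above the rim: a bar 78 mm long along the cover's y, 16 mm wide (x), 16 mm tall (52 to 68 mm above the rim), on a foot at each end; 16 mm free below it.

How it is judged (in metres and radians):
On the way, in this order (a step that is already met when the one before it is completed fails the run):
1. the thick collet stands fully home in pocket 1 (horizontal distance between collet_thick and pocket1 below 0.007 m and z of collet_thick in the frame of pocket1 below -0.0245 m and angle between collet_thick's own z axis and vertical below 0.12 rad and not (horizontal distance between collet_slim and pocket2 below 0.007 m and z of collet_slim in the frame of pocket2 below -0.0245 m and angle between collet_slim's own z axis and vertical below 0.12 rad)), for 0.2 s.
2. then the slim collet stands fully home in pocket 2 (horizontal distance between collet_thick and pocket1 below 0.007 m and z of collet_thick in the frame of pocket1 below -0.0245 m and angle between each of collet_thick, collet_slim's own z axis and vertical below 0.12 rad and horizontal distance between collet_slim and pocket2 below 0.007 m and z of collet_slim in the frame of pocket2 below -0.0245 m), for 0.2 s.
3. then the stud's wing is turned in line with the scribed line (value of joint stud between -0.17 and 0.17 rad and horizontal distance between cowl and deck above 0.15 m), for 0.2 s.
At the end, for the whole second after the job is handed in: Collets home (7 mm, 24.5 mm deep, tilt < 0.12 rad); stud within 0.22 rad, through the slot (8 mm); cover along the frame (0.1 rad), level (0.03 rad), rim within 2 mm of the deck, gasket down 4.5 mm or more; cover on frame over 7 N, fingers on cover over 3 N, throughout the last second (all of step 2 and value of joint stud between -0.22 and 0.22 rad and horizontal distance between cowl_slot and stud_wing below 0.008 m and angle between the y axis of cowl and the y axis of frame, either way round below 0.1 rad and angle between cowl's own z axis and vertical below 0.03 rad and z of cowl in the frame of deck below 0.002 m and value of joint gasket above 0.0045 m and contact force between cowl and frame above 7 N and contact force between the fingers and cowl above 3 N); the arm keeps its last pose, push and grip.
It also fails if it takes over 72 s, if anything falls off the work surface, if the arm or the gripper's body presses on something with over 40 N, if the wrist force passes 120 N, or if a joint passes its speed limit or range.

## Working session

There is one attempt and no reset: what is moved stays moved. The work goes in short steps, Python scripts to look and compute and a tool call to move; the robot and the scene stay as the last step left them, time stands still between calls to the robot, and variables do not carry over. Pictures are saved under pics/ and viewed, and the job is handed in when it is done.

Besides the shell and the picture viewer there is one more tool, called as name([rows], argument=value, ...), one row to a line, values as JSON. apply_moves: Moves the arm, as the interface text tells. Its arguments: {"type":"object","properties":{"increments":{"type":"array"},"grip":{"type":"number"},"newtons":{"type":"number"}},"required":["increments"]}

```bash
ls; mkdir -p pics; cat > h.py <<'E'
from bench import robot
import numpy as np, cv2
from scipy.spatial.transform import Rotation as R
def P2W(d,p):
    p=np.asarray(p,float); return (d['pose']@np.append(p,1))[:3]
def px2w(d,u,v,z=None):
    K=np.array([[d['fx'],0,d['cx']],[0,d['fy'],d['cy']],[0,0,1]])
    q=cv2.undistortPoints(np.array([[[u,v]]],float),K,np.array(d['dist'],float))[0,0]
    ray=np.array([q[0],-q[1],-1.0])
    T=d['pose']
    if z is None:
        dep=d['z_map'][int(round(v)),int(round(u))]
        return P2W(d,ray*dep)
    w=T[:3,:3]@ray; o=T[:3,3]; s=(z-o[2])/w[2]; return o+s*w
def cloud(d,mask):
    vs,us=np.nonzero(mask&(d['z_map']>0))
    K=np.array([[d['fx'],0,d['cx']],[0,d['fy'],d['cy']],[0,0,1]])
    q=cv2.undistortPoints(np.stack([us,vs],1).astype(float)[:,None],K,np.array(d['dist'],float))[:,0]
    dep=d['z_map'][vs,us]
    c=np.stack([q[:,0]*dep,-q[:,1]*dep,-dep],1)
    return c@d['pose'][:3,:3].T+d['pose'][:3,3],us,vs
def save(d,n): cv2.imwrite('pics/'+n+'.png',cv2.cvtColor(d['image'],cv2.COLOR_RGB2BGR))
def totool(dw):
    o=robot.get_obs(); return R.from_rotvec(o['tool_rot']).inv().apply(dw)
E
python3 - <<'E'
from h import *
o=robot.get_obs(); print(o, robot.tcp_to_tips)
for c in ['scene','side','wrist']:
    d=robot.get_image(c); save(d,c+'0'); print(c,d['pose'].round(3).tolist(),d['fx'])
    for t in ['frame','collet_thick','collet_slim','cowl','stud_wing','pocket1','pocket2','cowl_handle','cowl_slot','gasket']:
        try:
            r=robot.recognise(d,t); print(c,t,[(round(x['score'],2),P2W(d,x['location']).round(0).tolist()) for x in r[:3]])
        except Exception as e: print(t,e)
E
```

```text
pics
{'time_s': 0.0, 'joints': array([ 9.86937037e-01,  2.21227840e-01,  1.52764494e+00,  6.00168569e-06,
        1.39471333e+00, -1.26096986e-01]), 'joint_vel': array([-2.61897849e-04, -5.85964064e-04,  5.96239559e-04,  9.50381499e-04,
        3.83519719e-05, -3.32994696e-04]), 'joint_torque': array([-5.08631347e-04, -4.94623089e+01, -3.87366700e+01,  6.97599049e-02,
        5.74090378e-02, -1.47984138e-04]), 'tcp_pos': array([275.86882352, 560.13038118, 232.41828638]), 'tool_rot': array([-7.12632508e-01, -3.05898071e+00,  2.93221541e-03]), 'force': array([-0.24534708, -0.25399246,  0.14422245]), 'torque': array([ 0.00056408,  0.00453884, -0.01366394]), 'grip_width': 1.0004708749879447} 11.0
scene [[0.617, -0.547, 0.565, 1143.103], [0.787, 0.413, -0.459, -476.308], [0.017, 0.728, 0.685, 853.896], [0.0, 0.0, 0.0, 1.0]] 591.8110545110512
scene frame [(0.68, [532.0, 6.0, 47.0])]
scene collet_thick [(0.56, [458.0, -306.0, 36.0])]
scene collet_slim [(0.54, [534.0, 7.0, 43.0]), (0.52, [624.0, -299.0, 38.0])]
scene cowl [(0.76, [558.0, 327.0, 34.0]), (0.4, [533.0, 4.0, 45.0])]
scene stud_w
[... 513 characters left out ...]
), (0.58, [513.0, -48.0, 45.0])]
side cowl [(0.64, [544.0, 299.0, 37.0]), (0.4, [508.0, -46.0, 45.0])]
side stud_wing [(0.84, [499.0, -48.0, 88.0])]
side pocket1 [(0.71, [514.0, -47.0, 48.0])]
side pocket2 [(0.71, [514.0, -47.0, 48.0])]
side cowl_handle [(0.76, [543.0, 302.0, 36.0])]
side cowl_slot [(0.59, [547.0, 302.0, 37.0])]
side gasket [(0.9, [510.0, -24.0, 51.0])]
wrist [[0.442, -0.867, -0.231, 213.343], [0.897, 0.428, 0.113, 592.047], [0.001, -0.257, 0.967, 384.019], [0.0, 0.0, 0.0, 1.0]] 369.10404788130256
wrist frame []
wrist collet_thick []
wrist collet_slim []
wrist cowl []
wrist stud_wing []
wrist pocket1 []
wrist pocket2 []
wrist cowl_handle []
wrist cowl_slot []
wrist gasket []
```

View pics/scene0.png

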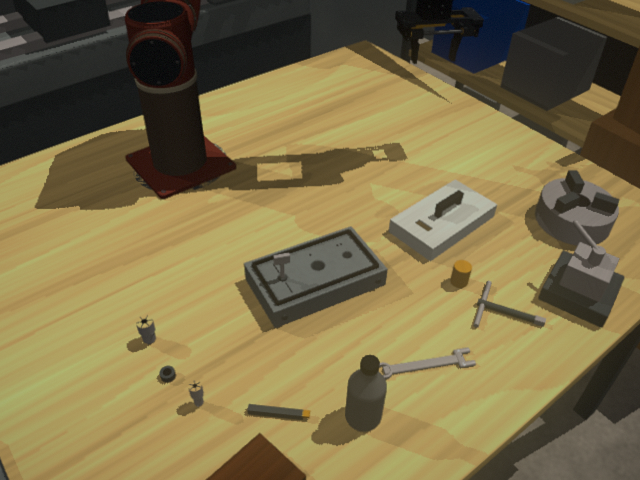

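View pics/side0.png

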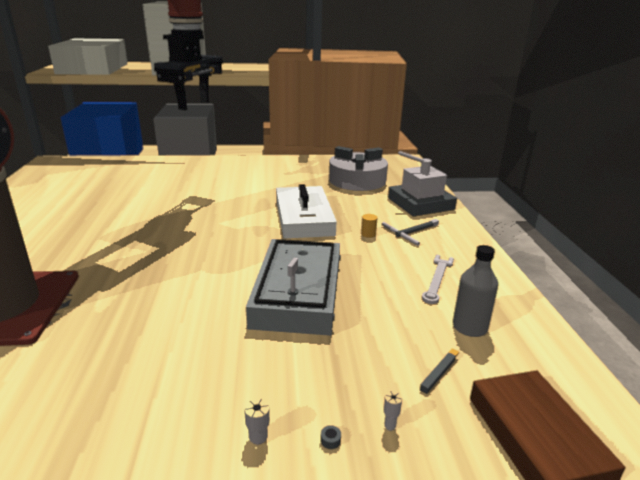

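View pics/wrist0.png

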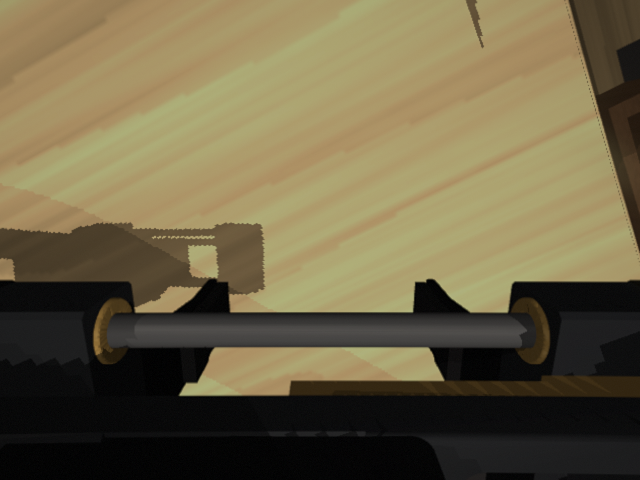

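```bash
cat > m1.py <<'E'
from h import *
def rect(pts):
    r=cv2.minAreaRect(pts[:,:2].astype(np.float32)); return r, cv2.boxPoints(r).round(1).tolist()
for c in ['scene','side']:
    d=robot.get_image(c); 
    W,us,vs=cloud(d,np.ones((480,640),bool))
    for n,lo,hi,ctr,rad in [('frame',40,48,(530,5),170),('gasket',49,53,(530,5),170),('cowltop',33,39,(557,328),170),('handle',56,72,(557,328),170),('wing',85,110,(510,-50),80),('thick',15,58,(455,-310),40),('slim',15,58,(620,-300),40)]:
        m=(W[:,2]>lo)&(W[:,2]<hi)&(np.hypot(W[:,0]-ctr[0],W[:,1]-ctr[1])<rad)
        p=W[m]
        if len(p)<5: print(c,n,len(p)); continue
        r,b=rect(p); print(c,n,len(p),'c',np.round(r[0],1),'s',np.round(r[1],1),'a',round(r[2],1),'zmax',p[:,2].max().round(1), np.median(p[:,2]).round(1))
E
python3 m1.py
```

```text
scene frame 5353 c [514.9  22.2] s [243.1 145.9] a 79.4 zmax 48.0 44.5
scene gasket 736 c [515.3  18.3] s [226.5 121.5] a 79.5 zmax 53.0 50.6
scene cowltop 2823 c [593.8 347.9] s [215.7 238.3] a 3.0 zmax 39.0 35.2
scene handle 243 c [548.1 362.2] s [18.6 78. ] a 5.2 zmax 71.9 65.3
scene wing 170 c [503.4 -47.5] s [29.6 14.1] a 67.3 zmax 107.1 99.1
scene thick 245 c [ 452.8 -304.2] s [28.8 26.7] a 42.4 zmax 54.7 40.0
scene slim 167 c [ 620.9 -298.5] s [20.1 18.3] a 85.5 zmax 54.8 40.8
side frame 4496 c [516.5  19.4] s [242.  140.5] a 79.8 zmax 48.0 45.2
side gasket 823 c [517.   21.3] s [222.6 118.2] a 79.8 zmax 53.0 51.1
side cowltop 1730 c [592.6 345.1] s [207.3 242.9] a 3.3 zmax 39.0 36.0
side handle 120 c [547.4 360.2] s [15.6 78.2] a 3.0 zmax 69.3 67.3
side wing 139 c [504.3 -50. ] s [30.6  8.2] a 65.6 zmax 106.6 99.9
side thick 566 c [ 451. -307.] s [28.7 27.7] a 40.6 zmax 55.7 40.7
side slim 382 c [ 617.8 -301. ] s [20.1 22.1] a 20.4 zmax 55.4 39.9
```

```bash
cat >> h.py <<'E'
def goto(x,y,z,psi=None):
    o=robot.get_obs(); R0=R.from_rotvec(o['tool_rot'])
    if psi is None: psi=-1e9
    if psi<-1e8: Rt=R0
    else:
        a=np.radians(psi); yy=np.array([np.cos(a),np.sin(a),0]); zz=np.array([0,0,-1.]); xx=np.cross(yy,zz)
        Rt=R.from_matrix(np.stack([xx,yy,zz],1))
    dp=R0.inv().apply(np.array([x,y,z])-o['tcp_pos'])
    rv=(R0.inv()*Rt).as_rotvec(degrees=True)
    print('t',round(o['time_s'],2),'dp m',(dp/1000).round(4).tolist(),'rot',rv.round(2).tolist(),'|dp|',np.linalg.norm(dp).round(1))
E
python3 -c "
from h import *
goto(452,-306,213,-10.4)"
```

```text
t 1.75 dp m [-0.5407, -0.6998, 0.0205] rot [0.0, -0.0, 74.17] |dp| 884.5
```

apply_moves([
  {"dp": [-0.54,-0.7,0.02],"rotation": [0,0,74.2]},
  {"dp": [-0.54,-0.7,0.02],"rotation": [0,0,74.2]},
  {"dp": [-0.54,-0.7,0.02],"rotation": [0,0,74.2]},
  {"dp": [-0.54,-0.7,0.02],"rotation": [0,0,74.2]},
  {"dp": [-0.54,-0.7,0.02],"rotation": [0,0,74.2]},
  {"dp": [-0.54,-0.7,0.02],"rotation": [0,0,74.2]},
  {"dp": [-0.54,-0.7,0.02],"rotation": [0,0,74.2]},
  {"dp": [-0.54,-0.7,0.02],"rotation": [0,0,74.2]},
  {"dp": [-0.54,-0.7,0.02],"rotation": [0,0,74.2]},
  {"dp": [-0.54,-0.7,0.02],"rotation": [0,0,74.2]},
])

```text
time_s: 2.75
tcp_pos: [375.3, 68.8, 222.7]
tool_rot: [2.416, 2.007, 0.002]
force: [0.6, 0.5, -0.6]
grip_width: 0.999
```

```bash
python3 -c "
from h import *
o=robot.get_obs();print(o['tcp_pos'],o['joints'],o['tool_rot'])
goto(452,-306,213,-10.4)"
```

```text
[375.29629375  68.81590556 222.68468087] [-2.62038668e-02 -4.00375231e-01  2.12518984e+00  7.74311127e-05
  1.41492894e+00  1.58178839e-01] [2.41563398e+00 2.00674337e+00 2.26313809e-03]
t 2.75 dp m [-0.3544, 0.1441, 0.0098] rot [0.1, -0.02, -0.17] |dp| 382.7
```

apply_moves([
  {"dp": [-0.354,0.144,0.01],"rotation": [0,0,0]},
  {"dp": [-0.354,0.144,0.01],"rotation": [0,0,0]},
  {"dp": [-0.354,0.144,0.01],"rotation": [0,0,0]},
  {"dp": [-0.354,0.144,0.01],"rotation": [0,0,0]},
  {"dp": [-0.354,0.144,0.01],"rotation": [0,0,0]},
  {"dp": [-0.354,0.144,0.01],"rotation": [0,0,0]},
  {"dp": [-0.354,0.144,0.01],"rotation": [0,0,0]},
  {"dp": [-0.354,0.144,0.01],"rotation": [0,0,0]},
  {"dp": [-0.354,0.144,0.01],"rotation": [0,0,0]},
  {"dp": [-0.354,0.144,0.01],"rotation": [0,0,0]},
])

```text
time_s: 3.75
tcp_pos: [451.6, -305.9, 212.4]
tool_rot: [-2.418, -2.005, -0.002]
force: [1.3, 0.6, -0.0]
grip_width: 1.001
```

```bash
python3 -c "
from h import *
o=robot.get_obs();print(o['tcp_pos'],o['joint_vel'].round(3))
d=robot.get_image('wrist');save(d,'w1')
for t in ['collet_thick']:
    r=robot.recognise(d,t); print(t,[(round(x['score'],2),P2W(d,x['location']).round(1).tolist()) for x in r[:3]])
W,us,vs=cloud(d,np.ones((480,640),bool))
m=(W[:,2]>49)&(W[:,2]<58)&(np.hypot(W[:,0]-452,W[:,1]+306)<40)
p=W[m];print(len(p),p.min(0),p.max(0),cv2.minEnclosingCircle(p[:,:2].astype(np.float32)),p[:,2].mean())
print(us[m].min(),us[m].max(),vs[m].min(),vs[m].max())
"
```

```text
[ 451.59460966 -305.86381114  212.36229925] [ 0.029 -0.031  0.027  0.003  0.004  0.002]
collet_thick [(0.9, [452.6, -300.1, 51.8])]
222 [ 437.35036782 -316.80754457   49.04080777] [ 464.09768709 -289.42644286   54.46416146] ((450.6601867675781, -303.5081481933594), 14.269371032714844) 52.39188433538761
305 334 214 246
```

View pics/w1.png

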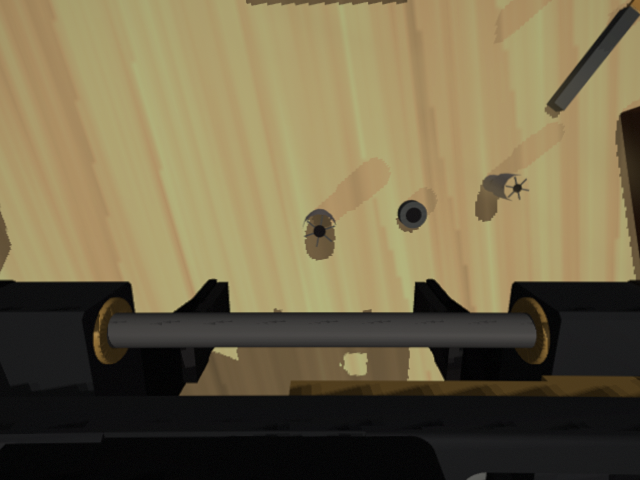

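```bash
python3 -c "
from h import *
d=robot.get_image('wrist')
print(px2w(d,319.7,231,53), px2w(d,319.7,231))
o=robot.get_obs();print(o['tcp_pos'], d['pose'][:3,3])
cv2.imwrite('pics/w1z.png',cv2.cvtColor(cv2.resize(d['image'][190:280,270:370],None,fx=6,fy=6,interpolation=cv2.INTER_NEAREST),cv2.COLOR_RGB2BGR))
goto(451,-303.5,43,-10.4)
"
```

```text
[ 450.88178693 -302.88491873   53.        ] [ 450.83082392 -303.13879573   51.83484245]
[ 451.92194825 -304.37098806  212.87560223] [ 464.45145328 -235.28635648  363.24068982]
t 3.9 dp m [0.0006, -0.0014, 0.1699] rot [0.1, -0.04, -0.1] |dp| 169.9
```

View pics/w1z.png

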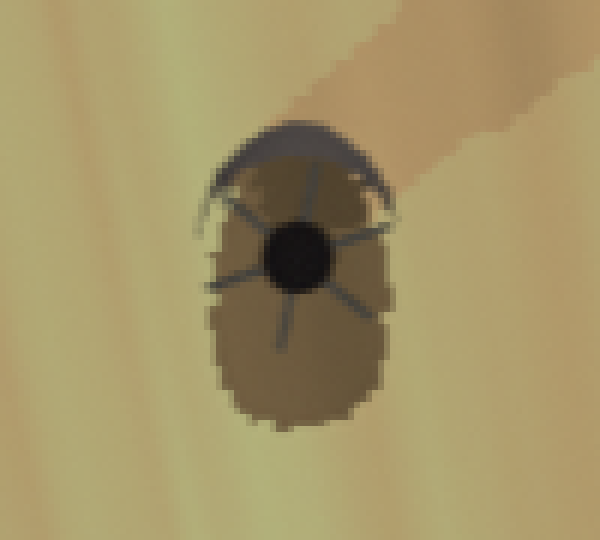

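apply_moves([
  {"dp": [0,-0.001,0.06],"rotation": [0,0,0]},
  {"dp": [0,-0.001,0.11],"rotation": [0,0,0]},
  {"dp": [0,-0.001,0.15],"rotation": [0,0,0]},
  {"dp": [0,-0.001,0.17],"rotation": [0,0,0]},
  {"dp": [0,-0.001,0.17],"rotation": [0,0,0]},
  {"dp": [0,-0.001,0.17],"rotation": [0,0,0]},
], grip=0.65)

```text
time_s: 4.5
tcp_pos: [451.9, -303.6, 43.9]
tool_rot: [2.413, 2.009, 0.003]
force: [0.4, -0.3, 1.3]
grip_width: 0.661
```

apply_moves([
  {"dp": [0,0,0],"rotation": [0,0,0]},
  {"dp": [0,0,0],"rotation": [0,0,0]},
  {"dp": [0,0,0],"rotation": [0,0,0]},
  {"dp": [0,0,0],"rotation": [0,0,0]},
  {"dp": [0,0,0],"rotation": [0,0,0]},
], grip=0.2, newtons=25)

```text
time_s: 5.0
tcp_pos: [452.0, -304.0, 44.5]
tool_rot: [2.412, 2.009, 0.003]
force: [-1.3, 0.7, 3.9]
grip_width: 0.336
```

```bash
python3 -c "
from h import *
goto(517,25.4,214,-10.4)"
```

```text
t 5.0 dp m [0.3357, 0.0048, -0.1696] rot [0.17, 0.01, -0.03] |dp| 376.1
```

apply_moves([
  {"dp": [0,0,-0.04],"rotation": [0,0,0]},
  {"dp": [0,0,-0.085],"rotation": [0,0,0]},
  {"dp": [0,0,-0.13],"rotation": [0,0,0]},
  {"dp": [0.03,0,-0.17],"rotation": [0,0,0]},
  {"dp": [0.08,0.002,-0.17],"rotation": [0,0,0]},
  {"dp": [0.13,0.003,-0.17],"rotation": [0,0,0]},
  {"dp": [0.18,0.004,-0.17],"rotation": [0,0,0]},
  {"dp": [0.23,0.005,-0.17],"rotation": [0,0,0]},
  {"dp": [0.28,0.005,-0.17],"rotation": [0,0,0]},
  {"dp": [0.32,0.005,-0.17],"rotation": [0,0,0]},
])

```text
time_s: 6.0
tcp_pos: [514.0, 12.6, 214.1]
tool_rot: [2.412, 2.01, 0.003]
force: [-0.2, -0.2, -2.1]
grip_width: 0.333
```

apply_moves([
  {"dp": [0.015,0,0],"rotation": [0,0,0]},
  {"dp": [0.02,0,0],"rotation": [0,0,0]},
  {"dp": [0.02,0,0],"rotation": [0,0,0]},
])

```text
time_s: 6.3
tcp_pos: [517.4, 32.6, 213.6]
tool_rot: [2.411, 2.012, 0.001]
force: [-0.2, -0.2, -2.4]
grip_width: 0.334
```

```bash
python3 -c "
from h import *
o=robot.get_obs();print(o['tcp_pos'],o['joint_vel'].round(3),o['force'],o['grip_width'])
d=robot.get_image('wrist');save(d,'w2')
o=robot.get_obs();print(o['tcp_pos'],d['pose'][:3,3])
for t in ['pocket1','pocket2','stud_wing']:
    r=robot.recognise(d,t); print(t,[(round(x['score'],2),P2W(d,x['location']).round(1).tolist()) for x in r[:3]])
W,us,vs=cloud(d,np.ones((480,640),bool))
np.savez('w2.npz',img=d['image'],z=d['z_map'],pose=d['pose'],fx=d['fx'],fy=d['fy'],cx=d['cx'],cy=d['cy'],dist=d['dist'])
"
```

```text
[517.35871126  32.556073   213.64045444] [-0.034 -0.005  0.003 -0.008  0.002 -0.009] [-0.22676061 -0.19671712 -2.42925056] 0.3335122814413137
[517.38782449  31.7678024  213.73555605] [529.74895878 102.05510493 364.11643957]
pocket1 [(0.82, [523.5, 65.3, 45.8]), (0.69, [499.6, -49.1, 99.3])]
pocket2 [(0.82, [523.5, 65.3, 45.8]), (0.69, [499.6, -49.1, 99.3])]
stud_wing [(0.78, [501.9, -49.3, 97.6])]
```

View pics/w2.png

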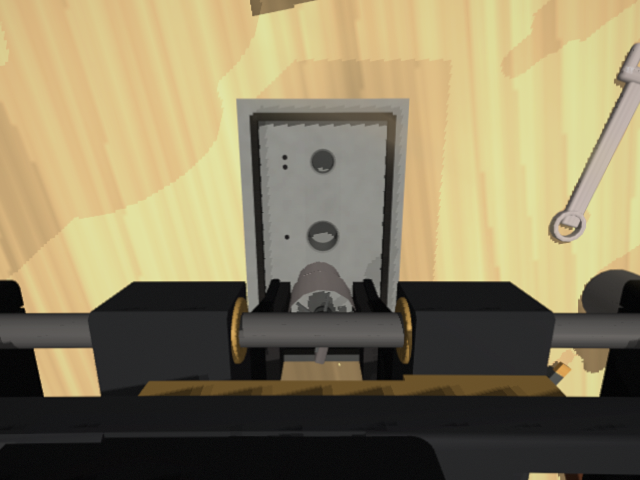

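```bash
cat > pk.py <<'E'
from h import *
import sys
def load(n):
    f=np.load(n); d={k:f[k] for k in f.files}; d['image']=d.pop('img'); d['z_map']=d.pop('z'); 
    return d
def fitc(d,z,c0,r):
    # sample radial edges in the world plane z: project circle candidates
    g=cv2.GaussianBlur(cv2.cvtColor(d['image'],cv2.COLOR_RGB2GRAY),(3,3),0).astype(float)
    K=np.array([[d['fx'],0,d['cx']],[0,d['fy'],d['cy']],[0,0,1]]); Ti=np.linalg.inv(d['pose'])
    def proj(P):
        c=P@Ti[:3,:3].T+Ti[:3,3]; c=c*[1,-1,-1]
        return cv2.projectPoints(c[:,None].copy(),np.zeros(3),np.zeros(3),K,np.array(d['dist'],float))[0][:,0]
    th=np.linspace(0,2*np.pi,72,endpoint=False)
    def ring(c,rr):
        P=np.stack([c[0]+rr*np.cos(th),c[1]+rr*np.sin(th),np.full(72,z)],1); q=proj(P).astype(np.float32)
        return cv2.remap(g.astype(np.float32),q[:,0][None],q[:,1][None],cv2.INTER_LINEAR)[0]
    best=None
    for dx in np.arange(-6,6.1,.25):
        for dy in np.arange(-6,6.1,.25):
            c=(c0[0]+dx,c0[1]+dy)
            s=np.median(ring(c,r+1.2)-ring(c,r-1.2))+0.5*np.mean(ring(c,r+1.2)-ring(c,r-1.2))
            if best is None or s>best[0]: best=(s,c,proj(np.array([[c[0],c[1],z]]))[0])
    return best
if __name__=='__main__':
    d=load('w2.npz')
    a=px2w(d,323,236,45);b=px2w(d,323,161,45);print(a,b)
    print(fitc(d,45,a,13.5)); print(fitc(d,45,b,9.5))
    cv2.imwrite('pics/w2z.png',cv2.cvtColor(cv2.resize(d['image'][140:260,270:370],None,fx=5,fy=5,interpolation=cv2.INTER_NEAREST),cv2.COLOR_RGB2BGR))
E
python3 pk.py
```

```text
[518.09361944  27.09432228  45.        ] [529.66296975  90.97148065  45.        ]
(np.float32(83.2946), (np.float64(517.593619439556), np.float64(27.594322279249795)), array([322.34564442, 235.5594681 ]))
(np.float32(79.261566), (np.float64(529.1629697474237), np.float64(91.2214806461607)), array([322.36305195, 160.80959729]))
```

View pics/w2z.png

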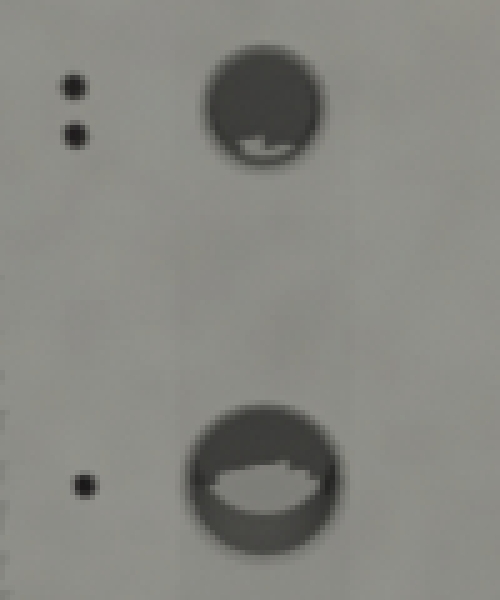

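```bash
python3 - <<'E'
from h import *
from pk import load
d=load('w2.npz'); print(d['cx'],d['cy'],d['dist'])
for v in range(262,312,6):
    row=d['z_map'][v,270:375]; m=(row>100)&(row<230)
    u=np.nonzero(m)[0]+270; print(v,u.min() if len(u) else 0,u.max() if len(u) else 0,np.median(row[m]))
cv2.imwrite('pics/w2s.png',cv2.cvtColor(cv2.resize(d['image'][250:350,250:390],None,fx=5,fy=5,interpolation=cv2.INTER_NEAREST),cv2.COLOR_RGB2BGR))
W,us,vs=cloud(d,np.ones((480,640),bool))
m=(us>285)&(us<355)&(vs>255)&(vs<312)&(d['z_map'][vs,us]<230)&(d['z_map'][vs,us]>100)
p=W[m]; o=np.array([517.38,31.77,213.7])
a=np.radians(-10.4);yy=np.array([np.cos(a),np.sin(a),0]);xx=np.array([-np.sin(a),np.cos(a),0])
q=np.stack([(p-o)@xx,(p-o)@yy,p[:,2]-213.7],1)
for lo in range(-50,10,5):
    k=(q[:,2]>=lo)&(q[:,2]<lo+5)
    if k.sum()>3: print(lo,k.sum(),q[k,0].min().round(1),q[k,0].max().round(1),q[k,1].min().round(1),q[k,1].max().round(1))
goto(518.8,27.9,214,-10.35)
E
```

```text
321.1239799988725 245.51435427557118 [0.01852852 0.         0.         0.         0.        ]
262 315 324 199.4849
268 304 335 191.34018
274 300 339 173.65038
280 271 372 168.71844
286 270 374 162.83124
292 270 374 158.90918
298 270 374 153.47394
304 270 374 148.42421
310 270 374 143.94403
-45 16 4.2 11.7 -12.3 9.5
-40 118 2.7 12.0 -12.8 9.9
-35 109 4.8 12.2 -12.0 8.7
-30 79 6.6 12.1 -11.1 7.9
-20 66 3.1 15.1 -14.9 13.2
-15 218 -3.4 15.4 -16.6 14.9
-10 265 -0.6 15.2 -16.5 14.8
-5 291 -0.7 15.1 -16.0 14.4
0 282 3.0 15.1 -15.6 14.0
5 294 3.9 15.3 -15.1 13.6
t 6.5 dp m [-0.0028, 0.0018, 0.0] rot [0.12, 0.0, -0.14] |dp| 3.4
```

View pics/w2s.png

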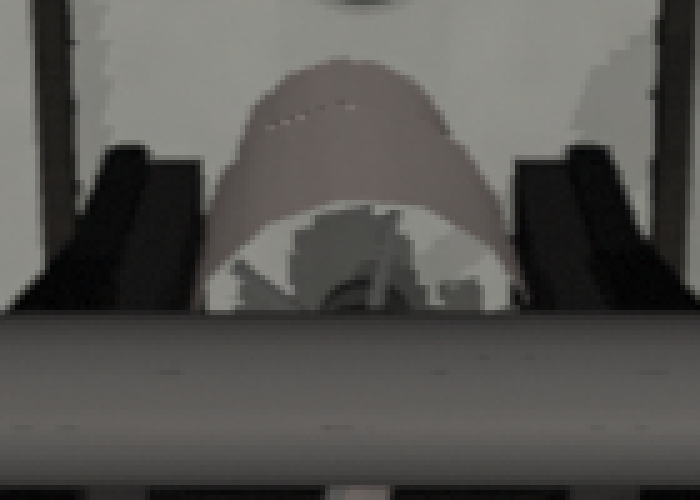

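apply_moves([
  {"dp": [-0.003,0.0018,0.05],"rotation": [0,0,0]},
  {"dp": [-0.003,0.0018,0.09],"rotation": [0,0,0]},
  {"dp": [-0.003,0.0018,0.117],"rotation": [0,0,0]},
  {"dp": [-0.003,0.0018,0.117],"rotation": [0,0,0]},
  {"dp": [-0.003,0.0018,0.122],"rotation": [0,0,0]},
  {"dp": [-0.003,0.0018,0.127],"rotation": [0,0,0]},
  {"dp": [-0.003,0.0018,0.127],"rotation": [0,0,0]},
])

```text
time_s: 7.2
tcp_pos: [520.0, 27.4, 88.1]
tool_rot: [2.413, 2.007, 0.004]
force: [0.7, 0.5, -1.8]
grip_width: 0.332
```

```bash
python3 - <<'E'
from h import *
o=robot.get_obs();print(o['tcp_pos'],o['force'],o['torque'],o['grip_width'])
goto(518.7,27.6,62,-10.35)
E
```

```text
[519.96009891  27.40725117  88.11299314] [ 0.66437531  0.45317299 -1.839183  ] [-0.06118106  0.00816014  0.02876946] 0.33178273436594097
t 7.2 dp m [-0.0, -0.0014, 0.0261] rot [0.24, -0.01, -0.16] |dp| 26.1
```

apply_moves([
  {"dp": [0,-0.001,0.003],"rotation": [0,0,0]},
  {"dp": [0,-0.001,0.008],"rotation": [0,0,0]},
  {"dp": [0,-0.001,0.01],"rotation": [0,0,0]},
])

```text
time_s: 7.5
tcp_pos: [519.0, 27.6, 78.0]
tool_rot: [2.413, 2.007, 0.004]
force: [-0.6, 0.4, -2.1]
grip_width: 0.332
```

No contact: it is in the pocket (11 mm deep). Continue to home.

apply_moves([
  {"dp": [0,0,0.006],"rotation": [0,0,0]},
  {"dp": [0,0,0.012],"rotation": [0,0,0]},
  {"dp": [0,0,0.016],"rotation": [0,0,0]},
  {"dp": [0,0,0.017],"rotation": [0,0,0]},
  {"dp": [0,0,0.017],"rotation": [0,0,0]},
])

```text
time_s: 8.0
tcp_pos: [518.7, 27.8, 61.1]
tool_rot: [2.413, 2.008, 0.003]
force: [-1.9, 0.1, 2.8]
grip_width: 0.331
```

apply_moves([
  {"dp": [0,0,0.001],"rotation": [0,0,0]},
  {"dp": [0,0,0],"rotation": [0,0,0]},
  {"dp": [0,0,0],"rotation": [0,0,0]},
  {"dp": [0,0,-0.05],"rotation": [0,0,0]},
  {"dp": [0,0,-0.1],"rotation": [0,0,0]},
  {"dp": [0,0,-0.15],"rotation": [0,0,0]},
  {"dp": [0,0,-0.15],"rotation": [0,0,0]},
], grip=0.6)

```text
time_s: 8.7
tcp_pos: [523.2, 27.4, 219.9]
tool_rot: [2.405, 2.001, 0.02]
force: [0.3, 0.9, 0.5]
grip_width: 0.598
```

```bash
python3 - <<'E'
from h import *
o=robot.get_obs();print(o['tcp_pos'],o['force'],o['grip_width'])
d=robot.get_image('wrist');save(d,'w3')
W,us,vs=cloud(d,np.ones((480,640),bool))
m=(W[:,2]>66)&(W[:,2]<75)&(np.hypot(W[:,0]-518,W[:,1]-27)<25)
p=W[m];print(len(p),p.min(0),p.max(0),p[:,2].mean())
r=robot.recognise(d,'collet_thick');print([(round(x['score'],2),P2W(d,x['location']).round(1).tolist()) for x in r[:3]])
goto(618.5,-299.5,213,-10.35)
E
```

```text
[523.17961983  27.40046327 219.85148248] [0.29736803 0.87316274 0.48833265] 0.5977168490953065
238 [505.57046418  14.70791085  66.17130025] [531.92332906  42.12510975  71.64130785] 69.42057277781547
[(0.72, [520.8, 31.7, 70.5])]
t 8.8 dp m [-0.3037, 0.157, 0.001] rot [0.42, -0.02, -0.14] |dp| 341.9
```

View pics/w3.png

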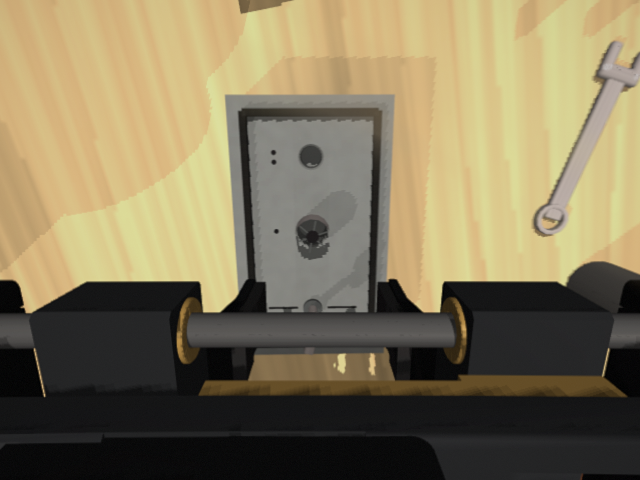

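apply_moves([
  {"dp": [-0.045,0.023,0],"rotation": [0.4,0,0]},
  {"dp": [-0.09,0.046,0],"rotation": [0.4,0,0]},
  {"dp": [-0.135,0.07,0],"rotation": [0.4,0,0]},
  {"dp": [-0.18,0.093,0.001],"rotation": [0.4,0,0]},
  {"dp": [-0.225,0.116,0.001],"rotation": [0.4,0,0]},
  {"dp": [-0.27,0.14,0.001],"rotation": [0.4,0,0]},
  {"dp": [-0.295,0.152,0.001],"rotation": [0.4,0,0]},
  {"dp": [-0.304,0.157,0.001],"rotation": [0.4,0,0]},
  {"dp": [-0.304,0.157,0.001],"rotation": [0.4,0,0]},
  {"dp": [-0.304,0.157,0.001],"rotation": [0.4,0,0]},
])

```text
time_s: 9.8
tcp_pos: [617.8, -298.3, 211.2]
tool_rot: [-2.412, -2.008, -0.0]
force: [-0.0, 0.5, 0.5]
grip_width: 0.598
```

```bash
python3 - <<'E'
from h import *
from pk import fitc
o=robot.get_obs();print(o['tcp_pos'],o['force'],o['grip_width'],o['joint_vel'].round(3))
d=robot.get_image('wrist');save(d,'w4')
o=robot.get_obs();print(o['tcp_pos'])
r=robot.recognise(d,'collet_slim');print([(round(x['score'],2),P2W(d,x['location']).round(1).tolist()) for x in r[:3]])
L=P2W(d,r[0]['location'])
Ti=np.linalg.inv(d['pose']); c=Ti@np.append([L[0],L[1],53],1); u=int(d['cx']+d['fx']*c[0]/-c[2]); v=int(d['cy']+d['fy']*-c[1]/-c[2]);print(u,v)
cv2.imwrite('pics/w4z.png',cv2.cvtColor(cv2.resize(d['image'][v-50:v+50,u-50:u+50],None,fx=6,fy=6,interpolation=cv2.INTER_NEAREST),cv2.COLOR_RGB2BGR))
# dark bore centroid
g=cv2.cvtColor(d['image'],cv2.COLOR_RGB2GRAY).astype(float)
vs,us=np.mgrid[v-12:v+13,u-12:u+13]; k=(g[v-12:v+13,u-12:u+13]<35)
print(k.sum(),us[k].mean(),vs[k].mean()); print('bore',px2w(d,us[k].mean(),vs[k].mean(),53))
goto(L[0],L[1],43,-10.35)
E
```

```text
[ 617.81408369 -298.33001188  211.22332229] [-0.01388722  0.47136842  0.47691096] 0.5977487796206247 [ 0.016 -0.023  0.006 -0.001  0.001 -0.001]
[ 618.05298268 -297.96537129  211.82930473]
[(0.72, [622.9, -289.8, 53.0])]
325 222
24 322.75 232.625
bore [ 618.71418344 -297.93961773   53.        ]
t 9.9 dp m [0.0086, 0.0032, 0.1694] rot [-0.05, -0.07, -0.05] |dp| 169.6
```

View pics/w4z.png

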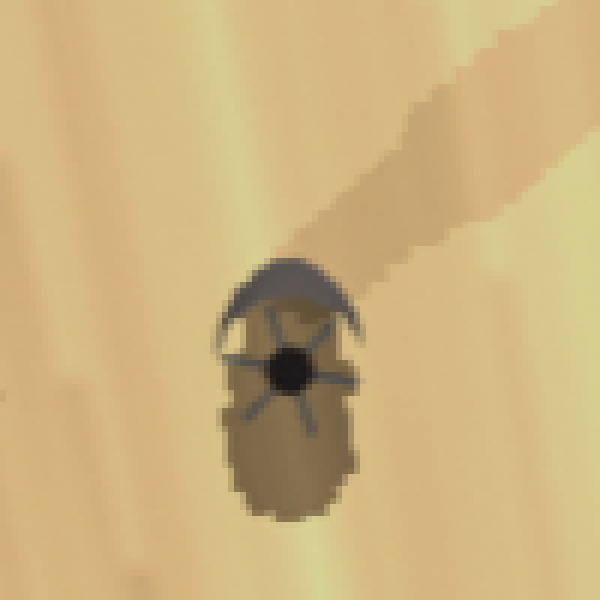

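apply_moves([
  {"dp": [0,0.0018,0.06],"rotation": [0,0,0]},
  {"dp": [0,0.0018,0.11],"rotation": [0,0,0]},
  {"dp": [0,0.0018,0.15],"rotation": [0,0,0]},
  {"dp": [0,0.0018,0.168],"rotation": [0,0,0]},
  {"dp": [0,0.0018,0.168],"rotation": [0,0,0]},
  {"dp": [0,0.0018,0.168],"rotation": [0,0,0]},
  {"dp": [0,0.0018,0.168],"rotation": [0,0,0]},
])

```text
time_s: 10.6
tcp_pos: [622.5, -299.2, 48.5]
tool_rot: [2.41, 2.009, 0.004]
force: [0.4, 0.0, 0.3]
grip_width: 0.602
```

apply_moves([
  {"dp": [0,0,0],"rotation": [0,0,0]},
  {"dp": [0,0,0],"rotation": [0,0,0]},
  {"dp": [0,0,0],"rotation": [0,0,0]},
  {"dp": [0,0,0],"rotation": [0,0,0]},
  {"dp": [0,0,0],"rotation": [0,0,0]},
  {"dp": [0,0,0],"rotation": [0,0,0]},
], grip=0.1)

```text
time_s: 11.2
tcp_pos: [622.3, -299.2, 48.5]
tool_rot: [2.41, 2.009, 0.003]
force: [-0.8, -0.3, 0.8]
grip_width: 0.238
```

```bash
python3 - <<'E'
from h import *
goto(529.9,91.0,214,-10.35)
E
```

```text
t 11.2 dp m [0.367, -0.1604, -0.1666] rot [0.26, 0.06, -0.03] |dp| 433.8
```

apply_moves([
  {"dp": [0,0,-0.04],"rotation": [0.2,0,0]},
  {"dp": [0,0,-0.085],"rotation": [0.2,0,0]},
  {"dp": [0,0,-0.13],"rotation": [0.2,0,0]},
  {"dp": [0.03,-0.01,-0.167],"rotation": [0.2,0,0]},
  {"dp": [0.075,-0.03,-0.167],"rotation": [0.2,0,0]},
  {"dp": [0.12,-0.05,-0.167],"rotation": [0.2,0,0]},
  {"dp": [0.165,-0.07,-0.167],"rotation": [0.2,0,0]},
  {"dp": [0.21,-0.09,-0.167],"rotation": [0.2,0,0]},
  {"dp": [0.255,-0.11,-0.167],"rotation": [0.2,0,0]},
  {"dp": [0.3,-0.13,-0.167],"rotation": [0.2,0,0]},
])

```text
time_s: 12.2
tcp_pos: [546.8, 21.4, 214.4]
tool_rot: [2.413, 2.01, -0.0]
force: [0.3, 0.5, -0.6]
grip_width: 0.24
```

```bash
python3 - <<'E'
from h import *
o=robot.get_obs();print(o['tcp_pos'],o['force'],o['grip_width'],o['joint_vel'].round(3))
goto(529.9,91.0,214,-10.35)
E
```

```text
[546.76988797  21.37385672 214.37305641] [ 0.29781177  0.49295287 -0.62600967] 0.24041791447461044 [ 0.839 -0.277  0.291  0.004 -0.019  0.831]
t 12.2 dp m [0.0654, -0.0292, 0.0003] rot [0.05, 0.05, -0.05] |dp| 71.6
```

apply_moves([
  {"dp": [0.04,-0.018,0],"rotation": [0,0,0]},
  {"dp": [0.06,-0.028,0],"rotation": [0,0,0]},
  {"dp": [0.065,-0.029,0],"rotation": [0,0,0]},
  {"dp": [0.065,-0.029,0],"rotation": [0,0,0]},
  {"dp": [0.065,-0.029,0],"rotation": [0,0,0]},
])

```text
time_s: 12.7
tcp_pos: [530.3, 89.6, 214.2]
tool_rot: [2.413, 2.009, -0.001]
force: [0.6, 0.1, -0.2]
grip_width: 0.24
```

```bash
cat > held.py <<'E'
from h import *
from pk import fitc
import sys
tag=sys.argv[1]
d=robot.get_image('wrist');save(d,tag)
np.savez(tag+'.npz',img=d['image'],z=d['z_map'],pose=d['pose'],fx=d['fx'],fy=d['fy'],cx=d['cx'],cy=d['cy'],dist=d['dist'])
o=robot.get_obs();print(o['tcp_pos'],o['force'],o['grip_width'],o['joint_vel'].round(3))
W,us,vs=cloud(d,np.ones((480,640),bool)); z=d['z_map'][vs,us]
p=W; o=o['tcp_pos']
a=np.radians(-10.35);yy=np.array([np.cos(a),np.sin(a),0]);xx=np.array([-np.sin(a),np.cos(a),0])
q=np.stack([(p-o)@xx,(p-o)@yy,p[:,2]-o[2]],1)
m=(abs(q[:,1])<17)&(q[:,0]>-5)&(q[:,0]<17)&(vs<312)
q=q[m]
for lo in range(-50,10,5):
    k=(q[:,2]>=lo)&(q[:,2]<lo+5)
    if k.sum()>3: print(lo,k.sum(),q[k,0].min().round(1),q[k,0].max().round(1),q[k,1].min().round(1),q[k,1].max().round(1))
b=fitc(d,45,(529,91),9.5);print('p2',b)
goto(b[1][0],b[1][1],o[2],-10.35)
E
python3 held.py w5
```

```text
[530.36594363  89.29880712 214.14349022] [ 0.4295228  -0.27617501 -0.46022678] 0.23666953629098025 [-0.007  0.    -0.001  0.002  0.003  0.003]
-45 72 2.2 7.8 -10.2 4.7
-40 80 1.7 7.9 -10.1 4.6
-35 72 2.9 8.0 -9.3 3.9
-30 10 5.7 8.1 -7.5 -0.3
-25 21 3.2 10.7 -10.1 9.2
-20 129 3.8 10.8 -10.6 9.4
-15 197 4.4 12.2 -16.9 16.9
-10 327 -2.3 12.4 -17.0 17.0
-5 352 1.2 12.4 -17.0 16.9
0 406 1.3 12.4 -17.0 17.0
5 189 3.3 12.4 -16.9 17.0
p2 (np.float32(77.828224), (np.float64(529.25), np.float64(91.5)), array([319.58197626, 227.97946479]))
t 12.75 dp m [0.002, -0.0015, -0.0] rot [0.05, 0.08, -0.12] |dp| 2.5
```

View pics/w5.png

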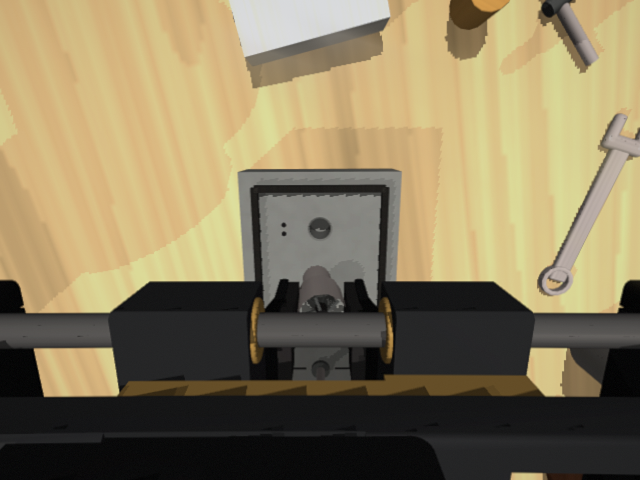

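```bash
python3 - <<'E'
from h import *
from pk import load
for n,o in [('w2.npz',(517.38,31.77,213.7)),('w5.npz',(530.366,89.3,214.14))]:
    d=load(n); o=np.array(o)
    W,us,vs=cloud(d,np.ones((480,640),bool))
    a=np.radians(-10.35);yy=np.array([np.cos(a),np.sin(a),0]);xx=np.array([-np.sin(a),np.cos(a),0])
    q=np.stack([(W-o)@xx,(W-o)@yy,W[:,2]-o[2]],1)
    m=(abs(q[:,1])<17.5)&(q[:,0]>-5)&(q[:,0]<17)&(vs<312)
    # cylinder fits in y: use slices, circle fit
    from scipy.optimize import least_squares
    for lo,hi,r in [(-48,-40,0),(-40,-32,0),(-24,-16,1),(-16,-8,1),(-8,0,1)]:
        rad=(12,15) if n=='w2.npz' else (8,11)
        k=m&(q[:,2]>lo)&(q[:,2]<hi)&(abs(q[:,1])<rad[r]+2)
        p=q[k]
        f=lambda c: np.hypot(p[:,0]-c[0],p[:,1]-c[1])-rad[r]
        s=least_squares(f,[0,0],loss='soft_l1',f_scale=.5); print(n,lo,k.sum(),s.x.round(2),np.abs(s.fun).mean().round(2))
d=load('w5.npz')
cv2.imwrite('pics/w5s.png',cv2.cvtColor(cv2.resize(d['image'][200:340,250:390],None,fx=5,fy=5,interpolation=cv2.INTER_NEAREST),cv2.COLOR_RGB2BGR))
E
```

```text
w2.npz -48 16 [-0.39 -1.29] 0.13
w2.npz -40 179 [-0.26 -1.27] 0.14
w2.npz -24 32 [-0.44 -0.56] 0.17
w2.npz -16 367 [-0.28 -0.44] 0.61
w2.npz -8 502 [-0.2  -0.16] 0.94
w5.npz -48 72 [-0.38 -2.66] 0.15
w5.npz -40 127 [-0.34 -2.18] 0.17
w5.npz -24 127 [-0.41 -0.97] 0.17
w5.npz -16 306 [-0.23 -0.5 ] 0.81
w5.npz -8 411 [-0.15  0.  ] 1.22
```

View pics/w5s.png

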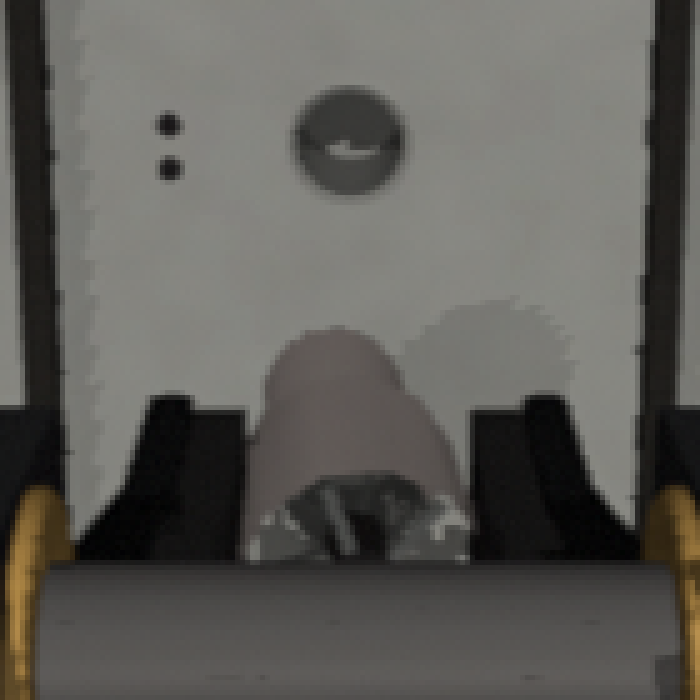

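apply_moves([
  {"dp": [0.0023,-0.0012,0],"rotation": [-3,0,0]},
  {"dp": [0.0023,-0.0012,0],"rotation": [-3,0,0]},
  {"dp": [0.0023,-0.0012,0],"rotation": [-3,0,0]},
])

```text
time_s: 13.05
tcp_pos: [529.6, 90.9, 214.2]
tool_rot: [2.384, 1.981, 0.05]
force: [-0.9, -0.3, -1.1]
grip_width: 0.241
```

```bash
cat > held2.py <<'E'
from h import *
from pk import fitc
from scipy.optimize import least_squares
import sys
tag=sys.argv[1]
d=robot.get_image('wrist');save(d,tag)
o=robot.get_obs();print(o['tcp_pos'],o['tool_rot'],o['grip_width'],o['joint_vel'].round(3)); o=o['tcp_pos']
W,us,vs=cloud(d,np.ones((480,640),bool))
a=np.radians(-10.35);yy=np.array([np.cos(a),np.sin(a),0]);xx=np.array([-np.sin(a),np.cos(a),0])
q=np.stack([(W-o)@xx,(W-o)@yy,W[:,2]-o[2]],1)
m=(q[:,0]>-5)&(q[:,0]<17)&(vs<312)
for lo,hi,r in [(-50,-42,8),(-42,-34,8),(-24,-16,11)]:
    k=m&(q[:,2]>lo)&(q[:,2]<hi)&(abs(q[:,1])<r+2); p=q[k]
    if k.sum()<5: continue
    s=least_squares(lambda c: np.hypot(p[:,0]-c[0],p[:,1]-c[1])-r,[0,0],loss='soft_l1',f_scale=.5); print(lo,k.sum(),s.x.round(2),np.abs(s.fun).mean().round(2))
b=fitc(d,45,(529,91),9.5);print('p2',b)
P=np.array([b[1][0],b[1][1],45])-o; print('pocket rel tcp tool x,y',P@xx,P@yy)
E
python3 held2.py w6
```

```text
[529.81052115  90.98217171 214.25518033] [2.38391364 1.98133571 0.05039953] 0.2395342173260765 [ 0.005  0.003 -0.006  0.    -0.003  0.   ]
-50 45 [-0.77 -0.55] 0.14
-42 127 [-0.74 -0.47] 0.17
-24 134 [-0.83 -0.13] 0.17
p2 (np.float32(78.991425), (np.float64(529.0), np.float64(91.75)), array([310.47310684, 229.06960008]))
pocket rel tcp tool x,y 0.6097158292899638 -0.9352814658691742
```

apply_moves([
  {"dp": [0.0014,-0.003,0.045],"rotation": [0,0,0]},
  {"dp": [0.0014,-0.005,0.085],"rotation": [0,0,0]},
  {"dp": [0.0014,-0.0062,0.11],"rotation": [0,0,0]},
  {"dp": [0.0014,-0.0062,0.111],"rotation": [0,0,0]},
  {"dp": [0.0014,-0.0062,0.111],"rotation": [0,0,0]},
  {"dp": [0.0014,-0.0062,0.111],"rotation": [0,0,0]},
])

```text
time_s: 13.7
tcp_pos: [531.5, 92.1, 105.2]
tool_rot: [2.383, 1.98, 0.054]
force: [0.7, 0.1, 0.3]
grip_width: 0.242
```

```bash
python3 - <<'E'
from h import *
o=robot.get_obs();print(o['tcp_pos'],o['force'],o['joint_vel'].round(3))
t=np.array([529.81,90.98])
a=np.radians(-10.35);yy=np.array([np.cos(a),np.sin(a)]);xx=np.array([-np.sin(a),np.cos(a)])
t=t+1.38*xx-.39*yy; print(t)
goto(t[0],t[1],88)
E
```

```text
[531.48285232  92.14364273 105.21332755] [0.70512488 0.14051743 0.29055808] [ 0.003 -0.014 -0.004 -0.001 -0.003 -0.001]
[529.67427767  92.4076132 ]
t 13.7 dp m [-0.0001, -0.0028, 0.0171] rot [0.0, 0.0, 0.0] |dp| 17.3
```

apply_moves([
  {"dp": [0,-0.0023,0.007],"rotation": [0,0,0]},
  {"dp": [0,-0.0026,0.013],"rotation": [0,0,0]},
  {"dp": [0,-0.0028,0.015],"rotation": [0,0,0]},
  {"dp": [0,-0.0028,0.016],"rotation": [0,0,0]},
  {"dp": [0,-0.0028,0.016],"rotation": [0,0,0]},
])

```text
time_s: 14.2
tcp_pos: [529.5, 92.5, 88.9]
tool_rot: [2.383, 1.98, 0.054]
force: [0.3, 0.1, -1.1]
grip_width: 0.243
```

```bash
python3 - <<'E'
from h import *
o=robot.get_obs();print(o['tcp_pos'],o['force'],o['joint_vel'].round(3))
goto(529.7,92.4,80)
E
```

```text
[529.4803071   92.49812571  88.94742404] [ 0.250231    0.08044201 -1.05712396] [-0.002 -0.003 -0.005  0.001  0.003 -0.002]
t 14.2 dp m [-0.0, -0.0003, 0.0089] rot [0.0, 0.0, 0.0] |dp| 9.0
```

apply_moves([
  {"dp": [0,-0.0003,0.004],"rotation": [0,0,0]},
  {"dp": [0,-0.0003,0.008],"rotation": [0,0,0]},
  {"dp": [0,-0.0004,0.009],"rotation": [0,0,0]},
])

```text
time_s: 14.5
tcp_pos: [529.2, 92.4, 79.2]
tool_rot: [2.383, 1.98, 0.053]
force: [0.5, -0.3, -0.8]
grip_width: 0.241
```

apply_moves([
  {"dp": [0,-0.0002,0.005],"rotation": [0,0,0]},
  {"dp": [0,-0.0004,0.01],"rotation": [0,0,0]},
  {"dp": [0,-0.0006,0.013],"rotation": [0,0,0]},
  {"dp": [0,-0.0007,0.015],"rotation": [0,0,0]},
  {"dp": [0,-0.0007,0.015],"rotation": [0,0,0]},
])

```text
time_s: 15.0
tcp_pos: [529.2, 92.0, 65.1]
tool_rot: [2.383, 1.981, 0.051]
force: [-6.4, -1.2, 9.4]
grip_width: 0.242
```

apply_moves([
  {"dp": [0,0,0],"rotation": [0,0,0]},
  {"dp": [0,0,0],"rotation": [0,0,0]},
  {"dp": [0,0,0],"rotation": [0,0,0]},
  {"dp": [0,0.0025,-0.05],"rotation": [0,0,0]},
  {"dp": [0,0.005,-0.1],"rotation": [3,0,0]},
  {"dp": [0,0.0075,-0.15],"rotation": [3,0,0]},
  {"dp": [0,0.0075,-0.15],"rotation": [3,0,0]},
], grip=0.55)

```text
time_s: 15.7
tcp_pos: [533.7, 92.7, 223.9]
tool_rot: [2.408, 2.001, 0.017]
force: [0.0, -0.8, 1.4]
grip_width: 0.545
```

```bash
python3 - <<'E'
from h import *
o=robot.get_obs();print(o['tcp_pos'],o['force'],o['grip_width'])
d=robot.get_image('wrist');save(d,'w7')
W,us,vs=cloud(d,np.ones((480,640),bool))
for c in [(529.5,91.5),(518,27.5)]:
    m=(W[:,2]>55)&(W[:,2]<80)&(np.hypot(W[:,0]-c[0],W[:,1]-c[1])<18)
    p=W[m];print(len(p),p.min(0),p.max(0),np.median(p[:,2]))
d=robot.get_image('side');save(d,'s7')
W,us,vs=cloud(d,np.ones((480,640),bool))
for c in [(529.5,91.5),(518,27.5)]:
    m=(W[:,2]>55)&(W[:,2]<80)&(np.hypot(W[:,0]-c[0],W[:,1]-c[1])<18)
    p=W[m];print(len(p),p.min(0),p.max(0),np.median(p[:,2]))
cv2.imwrite('pics/s7z.png',cv2.cvtColor(cv2.resize(d['image'][230:340,240:350],None,fx=5,fy=5,interpolation=cv2.INTER_NEAREST),cv2.COLOR_RGB2BGR))
E
```

```text
[533.65644218  92.70060138 223.88253853] [ 0.03290895 -0.79225701  1.36211732] 0.5451300921388104
199 [519.64581828  81.8502405   55.29689027] [539.77041673 102.59356455  71.33534858] 69.11298320469297
333 [505.05901216  22.66831169  55.04297853] [533.47549029  42.59472779  71.77508207] 67.87532337836575
94 [519.009877    77.84630407  55.04631695] [538.30417215  97.36103346  72.22070559] 64.52284134738693
91 [505.0551066   10.20246966  55.08285305] [531.93929494  40.4480671   72.07267727] 66.95080446354018
```

View pics/w7.png

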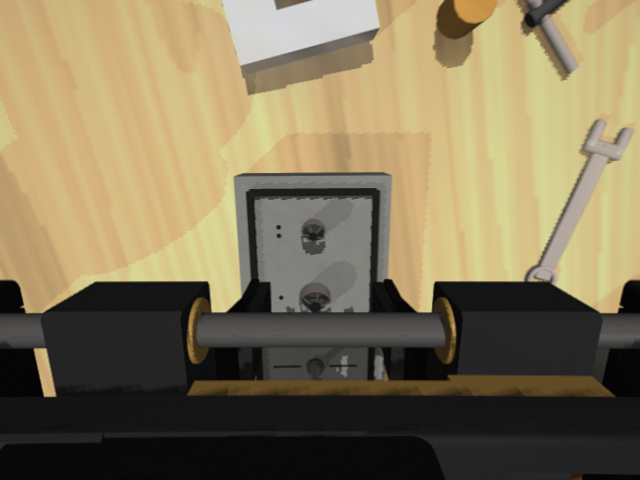

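View pics/s7z.png

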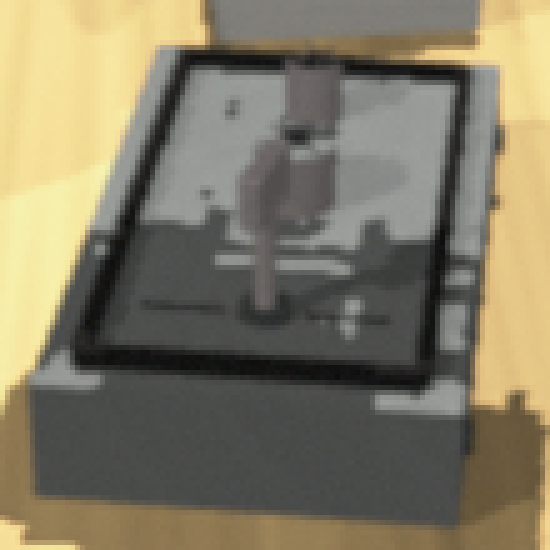

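```bash
python3 - <<'E'
from h import *
goto(505,-46.6,240,-24)
E
```

```text
t 15.8 dp m [-0.1414, 0.0012, -0.023] rot [0.29, 0.03, 13.46] |dp| 143.2
```

apply_moves([
  {"dp": [-0.045,0,-0.01],"rotation": [0.3,0,5]},
  {"dp": [-0.09,0,-0.02],"rotation": [0.3,0,10]},
  {"dp": [-0.13,0.001,-0.023],"rotation": [0.3,0,13.5]},
  {"dp": [-0.1414,0.0012,-0.023],"rotation": [0.3,0,13.5]},
  {"dp": [-0.1414,0.0012,-0.023],"rotation": [0.3,0,13.5]},
  {"dp": [-0.1414,0.0012,-0.023],"rotation": [0.3,0,13.5]},
])

```text
time_s: 16.4
tcp_pos: [504.3, -45.8, 238.4]
tool_rot: [-2.633, -1.709, 0.003]
force: [0.7, 0.0, -0.3]
grip_width: 0.552
```

```bash
python3 - <<'E'
from h import *
o=robot.get_obs();print(o['tcp_pos'],o['joints'].round(2))
d=robot.get_image('wrist');save(d,'w8')
o=robot.get_obs();print(o['tcp_pos'])
W,us,vs=cloud(d,np.ones((480,640),bool))
m=(W[:,2]>101)&(W[:,2]<109)&(np.hypot(W[:,0]-505,W[:,1]+47)<25)
p=W[m]
r=cv2.minAreaRect(p[:,:2].astype(np.float32));print(len(p),r,p[:,2].mean())
goto(505,-46.6,92,-24)
E
```

```text
[504.31290393 -45.76885565 238.4048909 ] [-0.25 -0.07  1.82  0.    1.39  0.17]
[504.56535938 -45.3907736  238.74133976]
362 ((504.4144287109375, -46.92875671386719), (29.75218391418457, 7.886959552764893), 68.4481430053711) 104.02438530534107
t 16.45 dp m [-0.0009, 0.0012, 0.1467] rot [-0.14, 0.01, 0.03] |dp| 146.7
```

View pics/w8.png

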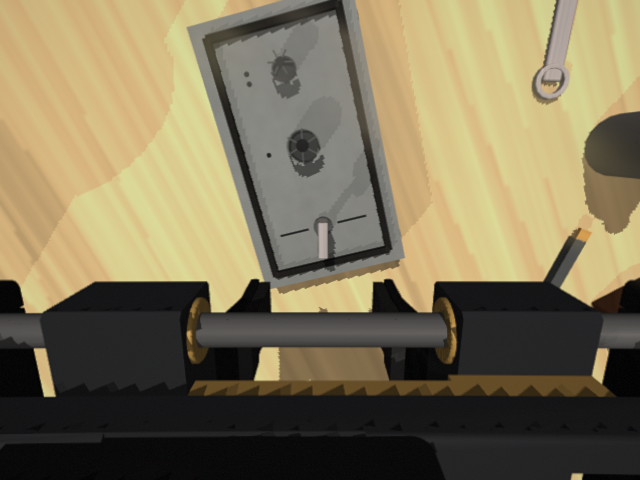

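apply_moves([
  {"dp": [-0.001,0.0005,0.045],"rotation": [0,0,-2.4]},
  {"dp": [-0.001,0.0005,0.09],"rotation": [0,0,-2.4]},
  {"dp": [-0.001,0.0005,0.13],"rotation": [0,0,-2.4]},
  {"dp": [-0.001,0.0005,0.147],"rotation": [0,0,-2.4]},
  {"dp": [-0.001,0.0005,0.147],"rotation": [0,0,-2.4]},
  {"dp": [-0.001,0.0005,0.147],"rotation": [0,0,-2.4]},
])

```text
time_s: 17.05
tcp_pos: [504.5, -45.3, 91.8]
tool_rot: [-2.594, -1.767, 0.003]
force: [-0.1, -0.2, 0.4]
grip_width: 0.552
```

```bash
python3 - <<'E'
from h import *
goto(505.2,-47,92,-21.6)
E
```

```text
t 17.05 dp m [-0.0013, 0.0013, -0.0002] rot [-0.17, -0.0, 0.13] |dp| 1.8
```

Correct by the remainder, then close.

apply_moves([
  {"dp": [-0.0013,0.0013,0],"rotation": [0,0,0]},
  {"dp": [-0.0013,0.0013,0],"rotation": [0,0,0]},
  {"dp": [-0.0013,0.0013,0],"rotation": [0,0,0]},
  {"dp": [-0.0013,0.0013,0],"rotation": [0,0,0]},
  {"dp": [-0.0013,0.0013,0],"rotation": [0,0,0]},
  {"dp": [-0.0013,0.0013,0],"rotation": [0,0,0]},
  {"dp": [-0.0013,0.0013,0],"rotation": [0,0,0]},
  {"dp": [-0.0013,0.0013,0],"rotation": [0,0,0]},
], grip=0, newtons=15)

```text
time_s: 17.85
tcp_pos: [504.7, -46.9, 91.9]
tool_rot: [-2.594, -1.767, 0.004]
force: [-4.4, 1.7, 5.1]
grip_width: 0.091
```

```bash
python3 - <<'E'
from h import *
o=robot.get_obs();print(o['tcp_pos'],o['force'],o['torque'],o['grip_width'])
goto(*o['tcp_pos'],-100.35)
E
```

```text
[504.73258847 -46.86178787  91.91539397] [-4.37135958  1.73855316  5.10999823] [ 0.11413282  0.72991707 -0.04153961] 0.09073820419367502
t 17.85 dp m [0.0, 0.0, 0.0] rot [-0.19, 0.17, 78.88] |dp| 0.0
```

apply_moves([
  {"dp": [0,0,0],"rotation": [0,0,8]},
  {"dp": [0,0,0],"rotation": [0,0,16]},
  {"dp": [0,0,0],"rotation": [0,0,24]},
  {"dp": [0,0,0],"rotation": [0,0,32]},
  {"dp": [0,0,0],"rotation": [0,0,40]},
  {"dp": [0,0,0],"rotation": [0,0,48]},
  {"dp": [0,0,0],"rotation": [0,0,56]},
  {"dp": [0,0,0],"rotation": [0,0,64]},
  {"dp": [0,0,0],"rotation": [0,0,72]},
  {"dp": [0,0,0],"rotation": [0,0,79]},
])

```text
time_s: 18.85
tcp_pos: [505.3, -48.0, 92.0]
tool_rot: [3.127, -0.295, -0.004]
force: [0.4, -3.8, -0.8]
grip_width: 0.089
```

```bash
python3 - <<'E'
from h import *
o=robot.get_obs();print(o['tcp_pos'],o['force'],o['torque'],o['grip_width'],o['joints'].round(2))
goto(505.1,-47,91.9,-100.35)
E
```

```text
[505.33953669 -47.99443959  91.96692098] [ 0.43264832 -3.82669055 -0.83720047] [-0.73937325  0.09931771  0.05158109] 0.08930669328176816 [-0.25  0.1   1.95 -0.    1.1   1.51]
t 18.85 dp m [-0.0004, -0.0009, 0.0001] rot [0.06, 0.13, -0.42] |dp| 1.0
```

apply_moves([
  {"dp": [0,0,0],"rotation": [0,0,-0.4]},
  {"dp": [0,0,0],"rotation": [0,0,-0.4]},
])

```text
time_s: 19.05
tcp_pos: [505.4, -48.1, 92.0]
tool_rot: [3.128, -0.279, -0.004]
force: [-1.6, -0.5, 1.2]
grip_width: 0.09
```

apply_moves([
  {"dp": [0,0,0],"rotation": [0,0,0]},
  {"dp": [0,0,0],"rotation": [0,0,0]},
  {"dp": [0,0,0],"rotation": [0,0,0]},
  {"dp": [0,0,-0.05],"rotation": [0,0,0]},
  {"dp": [0,0,-0.1],"rotation": [0,0,0]},
  {"dp": [0,0,-0.15],"rotation": [0,0,0]},
  {"dp": [0,0,-0.15],"rotation": [0,0,0]},
  {"dp": [0,0,-0.15],"rotation": [0,0,0]},
], grip=0.7)

```text
time_s: 19.85
tcp_pos: [506.7, -48.1, 243.7]
tool_rot: [3.128, -0.278, 0.002]
force: [-0.1, -0.5, -0.7]
grip_width: 0.672
```

```bash
python3 - <<'E'
from h import *
o=robot.get_obs();print(o['tcp_pos'],o['joints'].round(2))
d=robot.get_image('wrist');save(d,'w9')
W,us,vs=cloud(d,np.ones((480,640),bool))
m=(W[:,2]>101)&(W[:,2]<109)&(np.hypot(W[:,0]-505,W[:,1]+47)<25)
p=W[m]
if len(p)>10:
    r=cv2.minAreaRect(p[:,:2].astype(np.float32));print(len(p),r,p[:,2].mean())
for z0,z1 in [(49,54),(42,47)]:
    m=(W[:,2]>z0)&(W[:,2]<z1)&(np.hypot(W[:,0]-516,W[:,1]-20)<150); print(cv2.minAreaRect(W[m][:,:2].astype(np.float32)))
d=robot.get_image('scene');save(d,'sc9')
W,us,vs=cloud(d,np.ones((480,640),bool))
m=(W[:,2]>101)&(W[:,2]<109)&(np.hypot(W[:,0]-505,W[:,1]+47)<25)
p=W[m]
if len(p)>10:
    r=cv2.minAreaRect(p[:,:2].astype(np.float32));print(len(p),r,p[:,2].mean())
goto(548,361,240,4)
E
```

```text
[506.74473709 -48.10566027 243.65808363] [-0.25 -0.07  1.81 -0.    1.4   1.5 ]
355 ((504.68212890625, -47.40922546386719), (7.389579772949219, 29.173540115356445), 79.89305114746094) 104.19858878800915
((516.9229736328125, 22.004432678222656), (219.1888885498047, 117.47572326660156), 79.7591781616211)
((516.373291015625, 22.134445190429688), (241.337646484375, 140.2163543701172), 79.66043090820312)
62 ((504.61383056640625, -47.149478912353516), (8.251635551452637, 29.26905059814453), 81.34266662597656) 103.87874670812411
t 19.95 dp m [-0.0297, -0.4099, 0.0002] rot [-0.2, 0.23, -104.17] |dp| 411.0
```

View pics/w9.png

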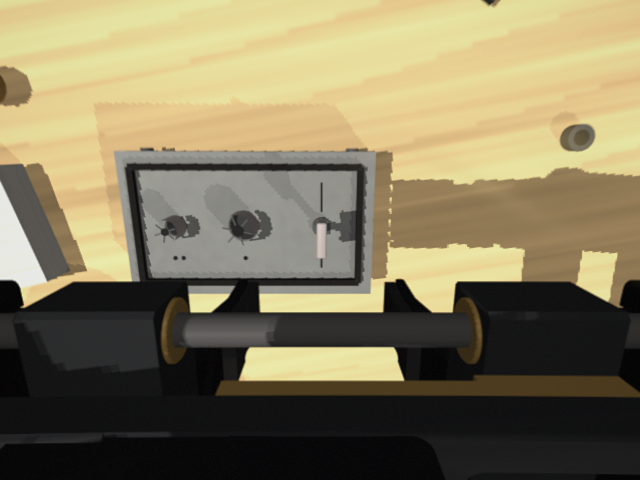

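apply_moves([
  {"dp": [-0.003,-0.04,0],"rotation": [0,0,-8]},
  {"dp": [-0.006,-0.08,0],"rotation": [0,0,-16]},
  {"dp": [-0.009,-0.12,0],"rotation": [0,0,-24]},
  {"dp": [-0.012,-0.16,0],"rotation": [0,0,-32]},
  {"dp": [-0.015,-0.2,0],"rotation": [0,0,-40]},
  {"dp": [-0.018,-0.24,0],"rotation": [0,0,-48]},
  {"dp": [-0.021,-0.28,0],"rotation": [0,0,-56]},
  {"dp": [-0.024,-0.32,0],"rotation": [0,0,-64]},
  {"dp": [-0.026,-0.36,0],"rotation": [0,0,-72]},
  {"dp": [-0.028,-0.39,0],"rotation": [0,0,-80]},
])

```text
time_s: 20.95
tcp_pos: [544.8, 343.0, 237.1]
tool_rot: [-2.567, -1.805, 0.013]
force: [0.1, -0.7, -0.1]
grip_width: 0.698
```

```bash
python3 - <<'E'
from h import *
goto(548,361,240,4)
E
```

```text
t 20.95 dp m [0.018, -0.0031, -0.003] rot [-0.49, 0.16, -23.76] |dp| 18.5
```

apply_moves([
  {"dp": [0.012,-0.003,-0.003],"rotation": [-0.5,0.2,-8]},
  {"dp": [0.018,-0.003,-0.003],"rotation": [-0.5,0.2,-16]},
  {"dp": [0.018,-0.003,-0.003],"rotation": [-0.5,0.2,-23.8]},
  {"dp": [0.018,-0.003,-0.003],"rotation": [-0.5,0.2,-23.8]},
  {"dp": [0.018,-0.003,-0.003],"rotation": [-0.5,0.2,-23.8]},
])

```text
time_s: 21.45
tcp_pos: [547.3, 360.5, 237.9]
tool_rot: [-2.145, -2.293, 0.004]
force: [-0.0, -0.1, -0.6]
grip_width: 0.704
```

```bash
python3 - <<'E'
from h import *
d=robot.get_image('wrist');save(d,'w10')
o=robot.get_obs();print(o['tcp_pos'],o['tool_rot'],o['joint_vel'].round(3))
W,us,vs=cloud(d,np.ones((480,640),bool))
for z0,z1 in [(33,39),(62,73),(64,69)]:
    m=(W[:,2]>z0)&(W[:,2]<z1)&(np.hypot(W[:,0]-548,W[:,1]-352)<150)&(vs<300); p=W[m]; print(len(p),cv2.minAreaRect(p[:,:2].astype(np.float32)),p[:,2].mean())
np.savez('w10.npz',img=d['image'],z=d['z_map'],pose=d['pose'],fx=d['fx'],fy=d['fy'],cx=d['cx'],cy=d['cy'],dist=d['dist'])
E
```

```text
[547.61817545 360.45925829 238.41040476] [-2.14519794 -2.29376409  0.00257525] [-0.003 -0.009 -0.008  0.     0.003 -0.01 ]
21539 ((547.10009765625, 371.11590576171875), (120.80530548095703, 183.37059020996094), 3.7182583808898926) 35.2631227106938
1487 ((547.9301147460938, 363.6600341796875), (15.201257705688477, 76.96794128417969), 3.521803379058838) 67.06198070026124
1475 ((547.9469604492188, 363.3853759765625), (15.201288223266602, 76.41901397705078), 3.548260450363159) 67.07949324884952
```

View pics/w10.png

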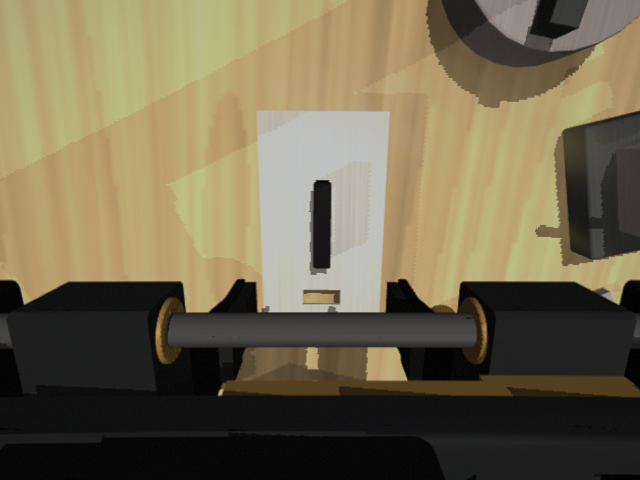

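```bash
python3 - <<'E'
from h import *
from pk import load
d=load('w10.npz')
s=px2w(d,321.3,296.7,36); print(s)
for u,v in [(303,291),(340,291),(303,303),(340,303)]: print(px2w(d,u,v,36))
h=np.array([547.94,363.4]); y=(h-s[:2]); print(np.linalg.norm(y),np.degrees(np.arctan2(y[1],y[0])))
goto(549,363,54,3.6)
E
```

```text
[552.11957285 283.46365617  36.        ]
[533.06643128 288.43900526  36.        ]
[570.74495394 290.98363987  36.        ]
[533.77863233 275.24673182  36.        ]
[571.78946171 277.81788977  36.        ]
80.0455363826285 92.99305676863736
t 21.5 dp m [0.0025, 0.0019, 0.1844] rot [-0.11, 0.02, 0.23] |dp| 184.4
```

apply_moves([
  {"dp": [0.0025,0.0019,0.045],"rotation": [0,0,0.2]},
  {"dp": [0.0025,0.0019,0.09],"rotation": [0,0,0.2]},
  {"dp": [0.0025,0.0019,0.13],"rotation": [0,0,0.2]},
  {"dp": [0.0025,0.0019,0.14],"rotation": [0,0,0.2]},
  {"dp": [0.0025,0.0019,0.14],"rotation": [0,0,0.2]},
  {"dp": [0.0025,0.0019,0.14],"rotation": [0,0,0.2]},
])

```text
time_s: 22.1
tcp_pos: [550.4, 363.6, 100.7]
tool_rot: [-2.151, -2.29, -0.002]
force: [0.2, 0.4, 0.7]
grip_width: 0.697
```

```bash
python3 - <<'E'
from h import *
goto(549,363,54,3.6)
E
```

```text
t 22.1 dp m [-0.0006, -0.0015, 0.0467] rot [0.05, -0.05, -0.02] |dp| 46.7
```

apply_moves([
  {"dp": [-0.0006,-0.0015,0.02],"rotation": [0,0,0]},
  {"dp": [-0.0006,-0.0015,0.035],"rotation": [0,0,0]},
  {"dp": [-0.0006,-0.0015,0.045],"rotation": [0,0,0]},
  {"dp": [-0.0006,-0.0015,0.0467],"rotation": [0,0,0]},
  {"dp": [-0.0006,-0.0015,0.0467],"rotation": [0,0,0]},
])

```text
time_s: 22.6
tcp_pos: [549.0, 362.9, 54.0]
tool_rot: [-2.151, -2.29, -0.001]
force: [-0.1, 0.3, 0.3]
grip_width: 0.701
```

apply_moves([
  {"dp": [0,0,0],"rotation": [0,0,0]},
  {"dp": [0,0,0],"rotation": [0,0,0]},
  {"dp": [0,0,0],"rotation": [0,0,0]},
  {"dp": [0,0,0],"rotation": [0,0,0]},
  {"dp": [0,0,0],"rotation": [0,0,0]},
  {"dp": [0,0,0],"rotation": [0,0,0]},
  {"dp": [0,0,0],"rotation": [0,0,0]},
], grip=0, newtons=55)

```text
time_s: 23.3
tcp_pos: [548.8, 362.9, 54.0]
tool_rot: [-2.151, -2.289, -0.001]
force: [-1.9, 0.3, 1.5]
grip_width: 0.175
```

```bash
python3 - <<'E'
from h import *
o=robot.get_obs();print(o['tcp_pos'],o['tool_rot'],o['force'],o['torque'],o['grip_width'])
E
```

```text
[548.82494352 362.91453439  53.98076029] [-2.15082865e+00 -2.28937191e+00 -8.82629590e-04] [-1.9134327   0.28560732  1.48531827] [-0.15438167  0.31487321 -0.06808727] 0.17480678511547132
```

apply_moves([
  {"dp": [0,0,-0.01],"rotation": [0,0,0]},
  {"dp": [0,0,-0.03],"rotation": [0,0,0]},
  {"dp": [0,0,-0.06],"rotation": [0,0,0]},
  {"dp": [0,0,-0.1],"rotation": [0,0,0]},
  {"dp": [0,0,-0.14],"rotation": [0,0,0]},
  {"dp": [0,0,-0.16],"rotation": [0,0,0]},
  {"dp": [0,0,-0.16],"rotation": [0,0,0]},
])

```text
time_s: 24.0
tcp_pos: [550.9, 363.9, 219.4]
tool_rot: [2.149, 2.288, 0.013]
force: [0.4, 0.4, -2.7]
grip_width: 0.173
```

```bash
python3 - <<'E'
from h import *
o=robot.get_obs();print(o['tcp_pos'],o['tool_rot'],o['force'],o['torque'],o['grip_width'])
d=robot.get_image('wrist');save(d,'w11')
W,us,vs=cloud(d,np.ones((480,640),bool))
o=robot.get_obs()
q=R.from_rotvec(o['tool_rot']).inv().apply(W-o['tcp_pos'])
m=(q[:,2]>10)&(q[:,2]<30)&(vs<270)&(abs(q[:,1])<70); p=q[m]; print(len(p))
A=np.c_[p[:,:2],np.ones(len(p))]; c=np.linalg.lstsq(A,p[:,2],rcond=None)[0]; print('plane slopes x,y, off',c)
print(cv2.minAreaRect(p[:,:2].astype(np.float32)))
goto(519.4,31.4,214,-10.35)
E
```

```text
[550.94236221 363.92088527 219.36206626] [2.14936026 2.28783767 0.0132299 ] [ 0.41290397  0.43018645 -2.66949859] [-0.04457553 -0.01132816 -0.05581632] 0.1733107471966975
50019
plane slopes x,y, off [-3.57849384e-03 -5.00646324e-03  1.55212038e+01]
((57.602935791015625, 1.4218559265136719), (86.6568374633789, 121.00833129882812), 0.08906356990337372)
t 24.05 dp m [-0.3293, -0.0509, 0.0012] rot [0.2, -0.15, 13.92] |dp| 333.2
```

View pics/w11.png

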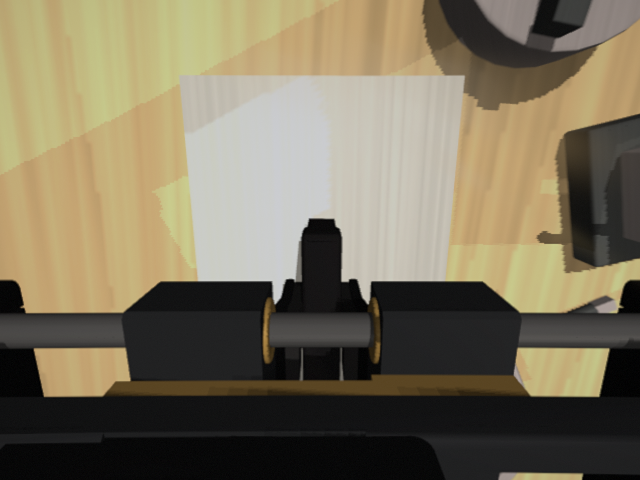

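apply_moves([
  {"dp": [-0.025,-0.004,0],"rotation": [0.2,-0.1,1]},
  {"dp": [-0.065,-0.01,0],"rotation": [0.2,-0.1,3]},
  {"dp": [-0.105,-0.016,0],"rotation": [0.2,-0.1,5]},
  {"dp": [-0.145,-0.022,0],"rotation": [0.2,-0.1,7]},
  {"dp": [-0.185,-0.028,0],"rotation": [0.2,-0.1,9]},
  {"dp": [-0.225,-0.034,0],"rotation": [0.2,-0.1,11]},
  {"dp": [-0.265,-0.04,0],"rotation": [0.2,-0.1,12.5]},
  {"dp": [-0.3,-0.046,0.001],"rotation": [0.2,-0.1,13.9]},
  {"dp": [-0.32,-0.05,0.001],"rotation": [0.2,-0.1,13.9]},
  {"dp": [-0.329,-0.051,0.001],"rotation": [0.2,-0.1,13.9]},
])

```text
time_s: 25.05
tcp_pos: [517.5, 30.0, 211.6]
tool_rot: [-2.412, -2.008, 0.004]
force: [-0.6, -0.3, -2.9]
grip_width: 0.178
```

```bash
python3 - <<'E'
from h import *
goto(519.4,31.4,160,-10.35)
E
```

```text
t 25.05 dp m [0.0017, 0.0018, 0.0516] rot [-0.26, -0.01, -0.11] |dp| 51.7
```

apply_moves([
  {"dp": [0.0017,0.0018,0.02],"rotation": [-0.2,0,-0.1]},
  {"dp": [0.0017,0.0018,0.038],"rotation": [-0.2,0,-0.1]},
  {"dp": [0.0017,0.0018,0.045],"rotation": [-0.2,0,-0.1]},
  {"dp": [0.0017,0.0018,0.045],"rotation": [-0.2,0,-0.1]},
  {"dp": [0.0017,0.0018,0.045],"rotation": [-0.2,0,-0.1]},
])

```text
time_s: 25.55
tcp_pos: [519.5, 31.8, 166.7]
tool_rot: [-2.411, -2.012, 0.001]
force: [1.3, -0.5, -2.9]
grip_width: 0.176
```

```bash
python3 - <<'E'
from h import *
for c in ['side','scene']:
    d=robot.get_image(c);save(d,c+'12')
    W,us,vs=cloud(d,np.ones((480,640),bool))
    m=(W[:,2]>141)&(W[:,2]<152)&(np.hypot(W[:,0]-518,W[:,1]-22)<150); p=W[m]
    print(c,len(p),cv2.minAreaRect(p[:,:2].astype(np.float32)),np.median(p[:,2]))
    if c=='side': cv2.imwrite('pics/side12z.png',cv2.cvtColor(cv2.resize(d['image'][180:340,200:380],None,fx=4,fy=4,interpolation=cv2.INTER_NEAREST),cv2.COLOR_RGB2BGR))
goto(519.4,31.4,125,-10.35)
E
```

```text
side 3690 ((517.81591796875, 21.387313842773438), (224.8581085205078, 120.2457275390625), 79.6416015625) 148.86445753072886
scene 4200 ((516.6463012695312, 22.560012817382812), (222.10545349121094, 125.90895080566406), 79.52098846435547) 148.5598729527067
t 25.65 dp m [-0.0004, -0.0007, 0.0426] rot [0.03, -0.02, 0.02] |dp| 42.6
```

View pics/side12z.png

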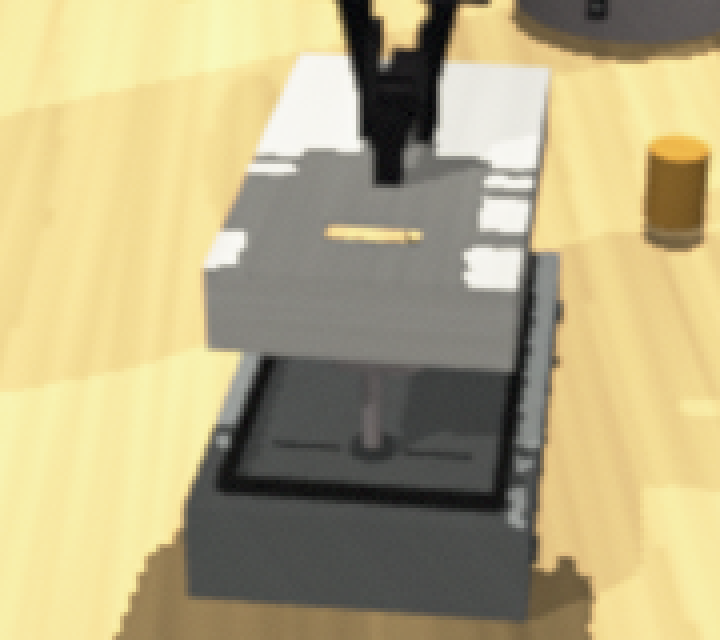

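View pics/scene12.png

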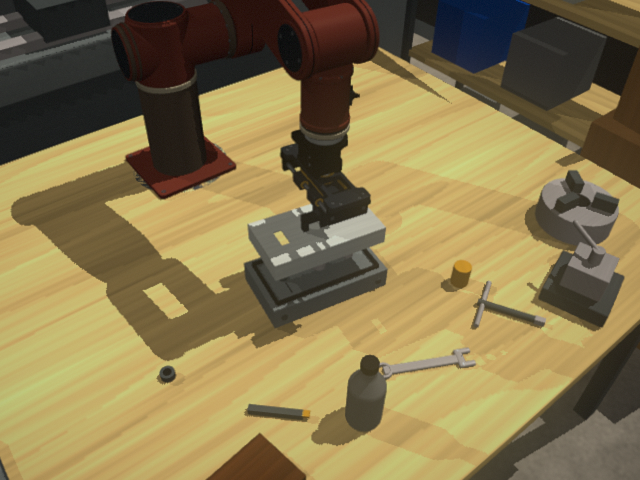

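apply_moves([
  {"dp": [-0.0004,-0.0012,0.015],"rotation": [0,0,0]},
  {"dp": [-0.0004,-0.0012,0.025],"rotation": [0,0,0]},
  {"dp": [-0.0004,-0.0012,0.035],"rotation": [0,0,0]},
  {"dp": [-0.0004,-0.0012,0.039],"rotation": [0,0,0]},
  {"dp": [-0.0004,-0.0012,0.039],"rotation": [0,0,0]},
])

```text
time_s: 26.15
tcp_pos: [518.0, 31.5, 127.3]
tool_rot: [-2.411, -2.011, 0.002]
force: [0.2, -0.2, -2.6]
grip_width: 0.177
```

```bash
python3 - <<'E'
from h import *
d=robot.get_image('side');save(d,'side13')
cv2.imwrite('pics/side13z.png',cv2.cvtColor(cv2.resize(d['image'][200:340,220:360],None,fx=5,fy=5,interpolation=cv2.INTER_NEAREST),cv2.COLOR_RGB2BGR))
goto(518.8,31.3,106,-10.35)
E
```

```text
t 26.2 dp m [-0.0001, 0.0003, 0.022] rot [-0.03, -0.01, 0.02] |dp| 22.0
```

View pics/side13z.png

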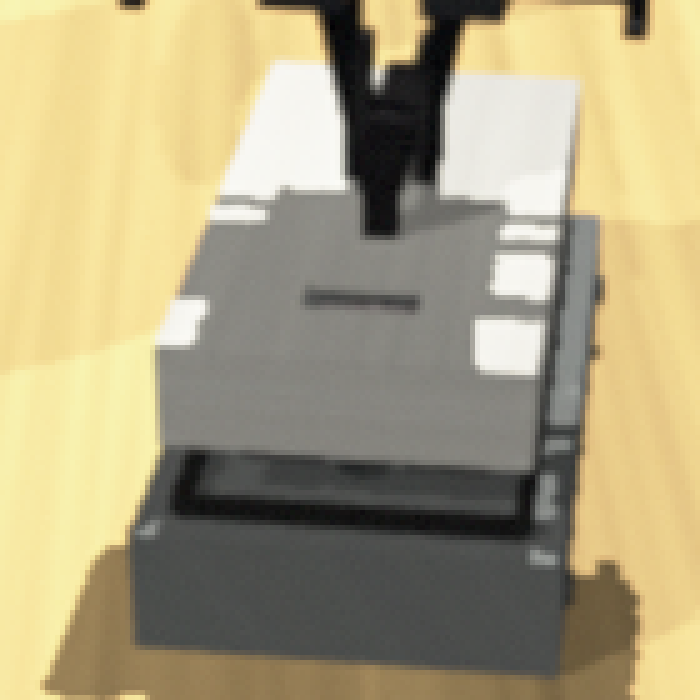

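Wing top lies just under the slot. Descend slowly to just above the gasket.

apply_moves([
  {"dp": [0,0.0003,0.004],"rotation": [0,0,0]},
  {"dp": [0,0.0003,0.008],"rotation": [0,0,0]},
  {"dp": [0,0.0003,0.012],"rotation": [0,0,0]},
  {"dp": [0,0.0003,0.012],"rotation": [0,0,0]},
])

```text
time_s: 26.6
tcp_pos: [518.3, 31.4, 115.3]
tool_rot: [-2.411, -2.011, 0.002]
force: [-0.1, -1.4, -1.5]
grip_width: 0.171
```

```bash
python3 - <<'E'
from h import *
d=robot.get_image('side');save(d,'side14')
cv2.imwrite('pics/side14z.png',cv2.cvtColor(cv2.resize(d['image'][200:340,220:360],None,fx=5,fy=5,interpolation=cv2.INTER_NEAREST),cv2.COLOR_RGB2BGR))
goto(518.8,31.3,105,-10.35)
E
```

```text
t 26.65 dp m [-0.0001, 0.0003, 0.0106] rot [-0.08, -0.01, 0.02] |dp| 10.6
```

View pics/side14z.png

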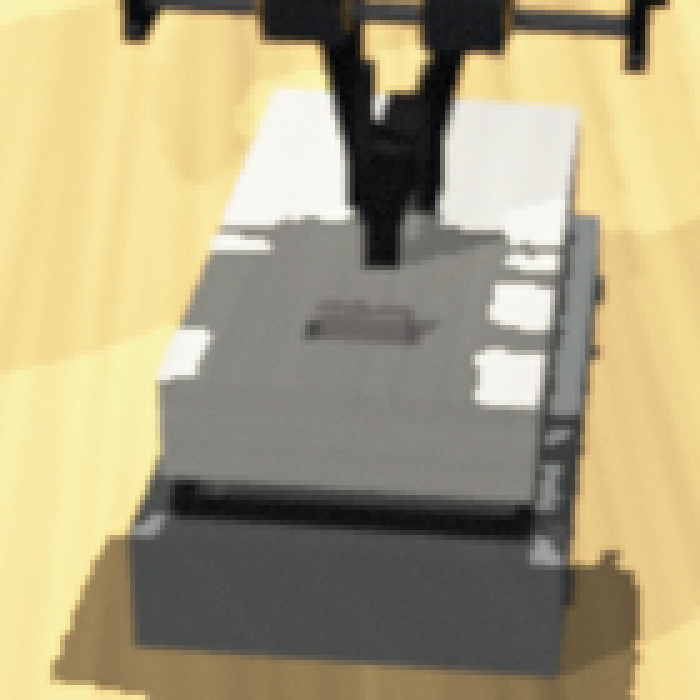

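apply_moves([
  {"dp": [0,0.0013,0.003],"rotation": [0,0,0]},
  {"dp": [0,0.0013,0.006],"rotation": [0,0,0]},
  {"dp": [0,0.0013,0.009],"rotation": [0,0,0]},
  {"dp": [0,0.0013,0.01],"rotation": [0,0,0]},
])

```text
time_s: 27.05
tcp_pos: [519.5, 31.2, 105.1]
tool_rot: [-2.411, -2.011, 0.002]
force: [0.8, 0.6, -3.8]
grip_width: 0.177
```

apply_moves([
  {"dp": [0,0,0.002],"rotation": [0,0,0]},
  {"dp": [0,0,0.004],"rotation": [0,0,0]},
  {"dp": [0,0,0.004],"rotation": [0,0,0]},
])

```text
time_s: 27.35
tcp_pos: [519.5, 31.2, 101.5]
tool_rot: [-2.411, -2.011, 0.002]
force: [-3.8, -0.5, 5.9]
grip_width: 0.173
```

apply_moves([
  {"dp": [0,0,0.001],"rotation": [0,0,0]},
  {"dp": [0,0,0.002],"rotation": [0,0,0]},
  {"dp": [0,0,0.003],"rotation": [0,0,0]},
  {"dp": [0,0,0.003],"rotation": [0,0,0]},
])

```text
time_s: 27.75
tcp_pos: [519.6, 31.2, 99.3]
tool_rot: [-2.411, -2.012, 0.002]
force: [-5.1, -0.4, 7.4]
grip_width: 0.175
```

```bash
python3 - <<'E'
from h import *
o=robot.get_obs();print(o['tcp_pos'],o['tool_rot'],o['force'],o['torque'],o['grip_width'])
E
```

```text
[519.57829082  31.2258099   99.29357733] [-2.41113452e+00 -2.01161324e+00  2.09624736e-03] [-5.14828686 -0.361462    7.40748895] [-0.05219177  0.81567085 -0.01995168] 0.1752063182281534
```

apply_moves([
  {"dp": [0,0,0.001],"rotation": [0,0,0]},
  {"dp": [0,0,0.002],"rotation": [0,0,0]},
  {"dp": [0,0,0.002],"rotation": [0,0,0]},
])

```text
time_s: 28.05
tcp_pos: [519.6, 31.2, 98.9]
tool_rot: [-2.411, -2.012, 0.003]
force: [-8.9, -0.3, 13.5]
grip_width: 0.181
```

apply_moves([
  {"dp": [0,-0.0005,0.0025],"rotation": [0,0,0]},
  {"dp": [0,-0.001,0.003],"rotation": [0,0,0]},
  {"dp": [0,-0.001,0.003],"rotation": [0,0,0]},
  {"dp": [0,-0.001,0.003],"rotation": [0,0,0]},
])

```text
time_s: 28.45
tcp_pos: [519.6, 31.2, 98.9]
tool_rot: [2.412, 2.013, -0.001]
force: [-10.0, 0.2, 19.1]
grip_width: 0.176
```

```bash
python3 - <<'E'
from h import *
o=robot.get_obs();print(o['tcp_pos'],o['tool_rot'],o['force'],o['torque'],o['grip_width'])
for c in ['side','scene']:
    d=robot.get_image(c);save(d,c+'15')
    W,us,vs=cloud(d,np.ones((480,640),bool))
    m=(W[:,2]>76)&(W[:,2]<87)&(np.hypot(W[:,0]-518,W[:,1]-22)<150); p=W[m]
    A=np.c_[p[:,:2]-[518,22],np.ones(len(p))]; s=np.linalg.lstsq(A,p[:,2],rcond=None)[0]
    print(c,len(p),cv2.minAreaRect(p[:,:2].astype(np.float32)),np.median(p[:,2]),'plane',s)
    if c=='side': cv2.imwrite('pics/side15z.png',cv2.cvtColor(cv2.resize(d['image'][200:340,220:360],None,fx=5,fy=5,interpolation=cv2.INTER_NEAREST),cv2.COLOR_RGB2BGR))
    else: cv2.imwrite('pics/scene15z.png',cv2.cvtColor(cv2.resize(d['image'][200:340,230:400],None,fx=4,fy=4,interpolation=cv2.INTER_NEAREST),cv2.COLOR_RGB2BGR))
E
```

```text
[519.63132167  31.23414594  98.91376466] [ 2.41176960e+00  2.01298151e+00 -7.28253182e-04] [-9.95688064  0.19287481 19.108624  ] [-0.06709844  1.62786894 -0.02226091] 0.17619716277822467
side 3538 ((517.7382202148438, 20.150527954101562), (223.8516082763672, 120.51107788085938), 79.5395736694336) 81.23296296851655 plane [1.18079270e-03 1.91416943e-03 8.12263106e+01]
scene 3659 ((516.5166625976562, 21.56169891357422), (221.42327880859375, 125.85498809814453), 79.7005844116211) 80.40558377199909 plane [-1.02464459e-03 -2.57042860e-04  8.03913171e+01]
```

View pics/side15z.png

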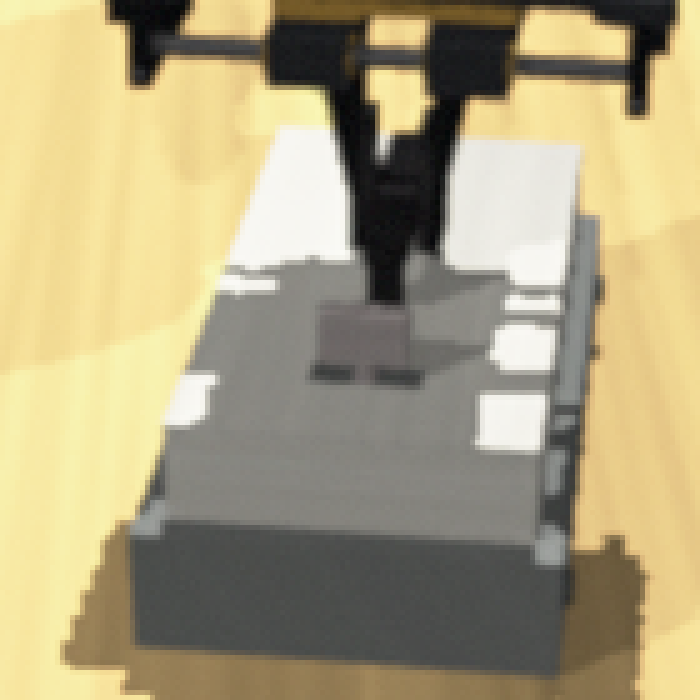

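View pics/scene15z.png

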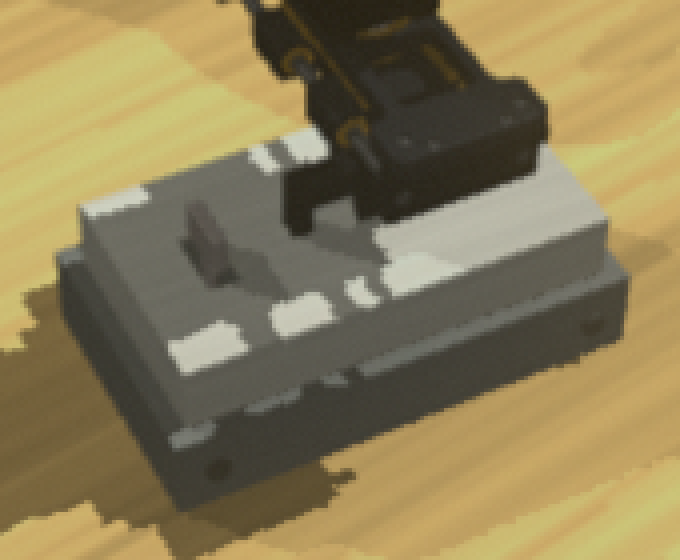

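apply_moves([
  {"dp": [0,-0.0015,0.0035],"rotation": [0,0,0]},
  {"dp": [0,-0.0015,0.004],"rotation": [0,0,0]},
  {"dp": [0,-0.0015,0.004],"rotation": [0,0,0]},
  {"dp": [0,-0.0015,0.004],"rotation": [0,0,0]},
  {"dp": [0,-0.0015,0.004],"rotation": [0,0,0]},
  {"dp": [0,-0.0015,0.004],"rotation": [0,0,0]},
])

```text
time_s: 29.15
tcp_pos: [519.6, 31.2, 98.9]
tool_rot: [2.41, 2.012, 0.002]
force: [-11.2, -0.5, 24.5]
grip_width: 0.179
```

```bash
python3 - <<'E'
from h import *
for c in ['side','scene','side']:
    d=robot.get_image(c)
    o=robot.get_obs();print(o['time_s'],o['tcp_pos'],o['force'],o['torque'],o['grip_width'])
    W,us,vs=cloud(d,np.ones((480,640),bool))
    m=(W[:,2]>76)&(W[:,2]<87)&(np.hypot(W[:,0]-518,W[:,1]-22)<150); p=W[m]
    A=np.c_[p[:,:2]-[518,22],np.ones(len(p))]; s=np.linalg.lstsq(A,p[:,2],rcond=None)[0]
    print(cv2.minAreaRect(p[:,:2].astype(np.float32)),s)
    m=(W[:,2]>98)&(W[:,2]<109)&(np.hypot(W[:,0]-505,W[:,1]+47)<25); p=W[m]; print('wing',cv2.minAreaRect(p[:,:2].astype(np.float32)))
save(d,'side16')
E
```

```text
29.2 [519.6390633   31.21041406  98.86797958] [-10.863556    -0.53366949  25.13036664] [-0.10284099  2.0069563   0.00278981] 0.1779845002893114
((517.8748779296875, 20.294631958007812), (225.11123657226562, 120.28855895996094), 79.4554672241211) [8.90234390e-04 2.63303688e-03 8.12045465e+01]
wing ((504.1576232910156, -48.72108459472656), (10.83981990814209, 29.920574188232422), 79.50391387939453)
29.25 [519.62181128  31.22770724  98.8504579 ] [-10.90904503   0.68099318  25.46073339] [-0.10527641  1.98937919  0.02056252] 0.1779354040413133
((516.8544921875, 22.036758422851562), (222.4102325439453, 124.73019409179688), 79.67111206054688) [-1.74590432e-03 -2.74099980e-04  8.03485001e+01]
wing ((502.85943603515625, -46.934017181396484), (8.829252243041992, 31.937124252319336), 78.33621215820312)
29.3 [519.64432625  31.21885363  98.85821691] [-10.29507992   0.20264781  24.40935102] [-0.01645898  1.99674196 -0.0162239 ] 0.17914318421252792
((517.8446655273438, 20.576339721679688), (225.44557189941406, 120.2723617553711), 79.54500579833984) [1.35570869e-03 2.46327714e-03 8.11723686e+01]
wing ((504.2384948730469, -48.69120788574219), (12.245835304260254, 29.623825073242188), 75.21622467041016)
```

```bash
python3 -c "
from bench import robot
print(robot.sign_off())"
```

```text
the job is handed in; nothing more can be done
None
```

I completed every step and handed the job in at about 29 s of the 72 s allowed, still holding the cover pressed. The hand-in gave no verdict, so the results below are from my own checks.

- **Collets:** The thick collet went into pocket 1 first, then the slim one into pocket 2. Both head tops measured about 70 mm above the bench, which matches fully home. The slim collet sat about 4° tilted in the grip, so I tilted the tool 3° to straighten it before inserting. I released it against the deck and found its top at the right height.
- **Stud:** I turned it clockwise about 79°. The wing then measured within about 0.5° of the scribed line with the wrist camera and about 2° with the scene camera.
- **Cover:** The wing stands up through the slot, about 1 mm off its centre. The cover's top is 80.4 to 81.2 mm above the bench (81 is fully down), level within about 0.003 rad and in line with the frame.
- **Final hold:** The push stayed steady at about 25 N downward with a 55 N grip setting.

**Not ideal:**
- A sideways force of about 11 N remained on the tool while pressing; the cover did not move under it.
- The side and scene cameras disagreed by 1 to 2 mm on positions, which is within their stated calibration.
- The two final wing readings from the side camera, taken 0.1 s apart, differed by about 4° (79.5° and 75.2°). Part of the wing was hidden by the cover by then. Both are inside the 0.22 rad (12.6°) limit.

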